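Hold the recessed reset switch of a bench logger

TASK

Put the grey bench logger into its reset state: pull its electronics tray out by the bar handle until it reaches its stop, then take the slim reset stylus out of the tool stand, reach its tip through the round guarded hole in the tray's cover and press the recessed button fully down, firmly but without forcing it. Finish while still holding: the stylus stays in the gripper and the button stays down when you stop. Leave the other tools, the flask, the jar and the dropper bottle where they are.

Things in the scene. Friction and masses are not known exactly. Their poses are not given: they have to be found in the camera images.
- logger: Grey sheet-metal bench instrument on four feet, fixed to the bench, 120 deep (x) x 150 wide (y) x 73 mm high. Origin on the bench under it, 55 mm behind the front edge of its hood and 65 mm ahead of its back; its front and its tray's handle look along its own -x, z is up. Only its yaw and place vary.
- tray (a joint): Slide of the electronics tray, m: 0 = shut, grows as the tray comes out along the logger's -x, mechanical stop at 0.070. Starts anywhere from 0 to 0.012. About 3 N of steady friction plus slight damping; stays where it is left; no spring, no latch.
- tray_handle (a point): Middle of the tray's steel bar handle, 46 mm above the bench; axes as the logger's. The bar is 11 mm thick, 107 mm long along y, its axis 35 mm in front of the tray's aluminium front panel (29 mm clear behind it; two 8 mm stems 41 mm either side of the middle). The panel is 73 mm high, so the bar can be pinched from above, one finger before and one behind it.
- aperture (a point): Centre of the mouth of the round hole in the tray's flat cover; moves with the tray, axes as the logger's. Mouth 55.5 mm above the bench, in a steel guard bush 17 mm across, 1.5 mm proud of the cover; bore 12 mm across, straight down. It lies 76 mm behind (+x) and 28 mm to +y of tray_handle. Hidden under the hood (73 mm high) while the tray is shut, clear when it is out.
- button_top (a point): Centre of the top of the recessed push button at the bottom of that bore, 15 mm below the mouth when up (40.5 mm above the bench). A grey plunger 10 mm across; it fills most of the bore, so a tip anywhere in the bore meets it.
- reset_button (a joint): Travel of the push button, m: 0 = up, 0.004 = fully down (solid stop). Sprung: 2 N to start it, 6 N fully down; it comes up again when released.
- tool_stand: Open stand: two drilled aluminium plates between dark steel cheeks, fixed, 62 (x) x 160 (y) x 66 mm high. Origin on the bench under its middle, z up. Three holes 8 mm wide along its y, 46 mm apart (y = -46, 0, +46 mm); each holds one tool upright, hung by its shoulder on the top plate. Which tool is in which hole varies.
- stylus: The reset stylus, upright in the stand, 105 mm long, 30 to 65 g: round steel shank 5 mm across and 50 mm long with a rounded tip below, a 17 mm steel collar from 50 to 56 mm, then a straight slim black knurled handle 12 mm across up to 105 mm. Origin = the tip, z towards the handle end; in the stand the tip is 16 mm and the handle end 121 mm above the bench. Lift 50 mm or more to clear the stand.
- screwdriver: Another tool in the stand, to be left there: fat barrel-shaped black handle up to 27 mm across, 55 mm above the top plate. Origin at its tip level, 16 mm above the bench.
- awl: Another tool in the stand, to be left there: black ball handle 30 mm across on a short steel neck, top 40 mm above the top plate. Origin at its tip, 16 mm above the bench.
- flask: Clear conical glass flask with a narrow neck, 85 mm across, 140 mm high, stands on the bench; a bystander. Origin under its middle.
- jar: Clear glass jar with an orange-red ring seal, 85 mm across, 106 mm high; a bystander. Origin under its middle.
- dropper: Amber dropper bottle with a black collar and white bulb, 33 mm across, 106 mm high; a bystander. Origin under its middle.
- upright_right (a point): Foot of the right-hand round steel upright, fixed and the same each time: tube 48 mm across rising more than 1 m from a 95 mm square foot plate. From it a level bar runs to the right, and a lamp hangs by it, 0.40 m above the bench and up, behind world x = 0.66. Swing the arm round short of the uprights.
- upright_left (a point): Foot of the left-hand upright, same tube and foot plate, fixed; its bar and lamp run to the left at the same height.
Not all that is in view belongs to the job. Of the things that look like the logger, the larger one is meant.

How it is judged:
By the outcome, as a careful person would: the job done as asked, in the order asked, and still so for the second after the job is handed in, while the arm keeps its last pose, push and grip.
It also fails if it takes over 61 s, if anything falls off the work surface, if the arm or the gripper's body presses on something with over 40 N, if the wrist force passes 120 N, or if a joint passes its speed limit or range.

ROBOT

A 7-joint arm with a two-finger parallel gripper is mounted at the origin on a cart in front of the work surface, level with it; the furniture and walls round the work are solid. World frame = base frame: x ahead of the robot, y to its left, z up, the work surface at z = 0. Lengths are in m, angles in rad, forces in N, time in s.
With the tool pointing down it reaches from about 0.4 to 0.85 m from the base axis. Payload 10.4 kg.
Tool frame: the origin (TCP) lies between the finger pads; the fingertips stand 22 mm ahead of it and the grasp point (between the pads) lies 3 mm ahead of it; x points along the fingers, y is the direction in which the jaws open and shut, and the axes are right-handed (so a half turn about x gives the same grasp; the last joint's range is limited). The gripper opens to 87 mm and grips with 3 to 60 N. Pads are 19 mm wide; open, the fingers measure 117 mm over their backs; the gripper's body (75 mm by 190 mm) begins 51 mm behind the grasp point.
Start: joints at [1.207, 0.332, -0.065, 1.46, 0.022, 1.35, -0.088], TCP at [0.209, -0.589, 0.245] pointing down, gripper open.
Joint ranges: [-2.6, 2.6], [-0.5, 2.12], [-1.47, 1.34], [0.16, 2.42], [-1.27, 4.41], [0.06, 2.06], [-2.6, 2.6]. Speed limits (rad/s): [2.22, 2.22, 2.79, 2.79, 3.14, 3.14, 3.14].

INTERFACE

Orientations are given as a 3x3 rotation matrix whose columns are the frame's x, y, z axes.
In Python, from plant import robot gives the robot as it stands. The module is installed in compiled form; this text tells all that it offers.
- The arm moves only by the tool move_arm, never from a script. Its argument "increments" is a list of rows, each an object of numbers: "rx", "ry", "rz": the turn, a rotation vector about the world's x, y, z in rad; "dx", "dy", "dz": the shift along the world's x, y, z in mm; "jaw": the opening, from 0 (shut) to 1 (fully open). In form: [{"rx": .., "ry": .., "rz": .., "dx": .., "dy": .., "dz": .., "jaw": ..}, ...]. A call has exactly 8 rows; each row shifts and turns the pose as measured when the row begins; what a row does not reach is not made up. A row lasts 1/8 s, in which the tool goes at most 62.5 mm and 10.7 degrees, less where a joint would pass 70% of its speed; a pose out of reach is approached as far as the arm can. A call with a gripper value outside its range is refused whole. The fingers move at their own pace and stop on an object; "squeeze" is the grip in N (left out, the last holds). Time passes only in rows, so rows that do not move let the fingers close, or fill a call up. It gives the time, the measured TCP pose, the force and the opening at its end, in the units of the state.
- robot.sense(): the state, without advancing time (a new reading comes with each control period).
- robot.read_camera(name): name is "side" or "top"; returns a dict with "frame" (400x640x3 uint8, red, green, blue), "fx", "fy", "cx", "cy" (pixels), "k1" (the pictures are not rectified: a ray, as slopes to the right and down, at radius r is drawn at 1 + k1 r^2 times it, then the intrinsics apply), "extrinsics" (4x4, takes a point from camera to world coordinates). Camera axes: x right, y down, z forward; pixel columns grow to the right and rows downward; lengths in m; the calibration is good to about 2 mm. A picture is of the moment at which its call begins. There is no depth.
- robot.job_done(): hands the job in, once; it reports no verdict.
The state is a dict: "t": time; "joints": joint angles; "qd": joint speeds; "joint_torque": joint torques, N m; "eef_pos": TCP position; "tcp_rot": TCP orientation; "ft_force": force on the tool from outside, world axes, zero at the start; "moment": the same for the moment, N m; "gripper_width": finger opening in m.
Only numpy, scipy, OpenCV 4.12 (cv2) and the standard library are available. Lean on these libraries where they do the work, as an engineer would, in place of code of your own. Each camera call takes 0.05 s, during which the arm holds its last target.

## Working session

There is one attempt and no reset: what is moved stays moved. The work goes in short steps, Python scripts to look and compute and a tool call to move; the robot and the scene stay as the last step left them, time stands still between calls to the robot, and variables do not carry over. Pictures are saved under pics/ and viewed, and the job is handed in when it is done.

Besides the shell and the picture viewer there is one more tool, called after "Call:" as name(argument=value, ...) on one line, values as JSON. move_arm: Moves the arm, as the interface text tells. Its arguments: {"type":"object","properties":{"increments":{"type":"array"},"squeeze":{"type":"number"}},"required":["increments"]}

```bash
mkdir -p pics; ls; cat > h.py <<'E'
import numpy as np, cv2, pickle
def unproj(cam,u,v):
    K=np.array([[cam['fx'],0,cam['cx']],[0,cam['fy'],cam['cy']],[0,0,1.]])
    p=cv2.undistortPoints(np.array([[[u,v]]],float),K,np.array([cam['k1'],0,0,0,0.]))[0,0]
    E=np.array(cam['extrinsics']); d=E[:3,:3]@np.array([p[0],p[1],1]); return E[:3,3],d/np.linalg.norm(d)
def onz(cam,u,v,z):
    o,d=unproj(cam,u,v); return o+d*(z-o[2])/d[2]
def proj(cam,P):
    K=np.array([[cam['fx'],0,cam['cx']],[0,cam['fy'],cam['cy']],[0,0,1.]])
    E=np.linalg.inv(np.array(cam['extrinsics']))
    P=np.atleast_2d(np.array(P,float))
    r,_=cv2.Rodrigues(E[:3,:3])
    return cv2.projectPoints(P.reshape(-1,1,3),r,E[:3,3],K,np.array([cam['k1'],0,0,0,0.]))[0][:,0]
def grab(name,tag):
    from plant import robot
    c=robot.read_camera(name); pickle.dump(c,open(f'{name}_{tag}.pkl','wb'))
    cv2.imwrite(f'pics/{name}_{tag}.png',c['frame'][:,:,::-1]); return c
def load(name,tag): return pickle.load(open(f'{name}_{tag}.pkl','rb'))
def crop(c,x0,y0,x1,y1,s,fn):
    f=c['frame'][y0:y1,x0:x1,::-1]; cv2.imwrite('pics/'+fn,cv2.resize(f,None,fx=s,fy=s,interpolation=cv2.INTER_CUBIC))
E
python3 - <<'E'
from h import *
from plant import robot
for n in ('top','side'):
    c=grab(n,'0'); print(n,{k:v for k,v in c.items() if k!='frame'})
print(robot.sense())
E
```

```text
pics
top {'fx': 388.78458093273736, 'fy': 388.78458093273736, 'cx': 322.6145863871688, 'cy': 195.50796285059366, 'k1': -0.037267807961265935, 'extrinsics': array([[ 0.024379  , -0.98770744,  0.154401  ,  0.35934547],
       [-0.9994398 , -0.02762255, -0.01889661, -0.01900867],
       [ 0.02292927, -0.15385382, -0.98782754,  1.16975965],
       [ 0.        ,  0.        ,  0.        ,  1.        ]])}
side {'fx': 365.3769804399228, 'fy': 365.3769804399228, 'cx': 320.24285832879565, 'cy': 200.4114840655534, 'k1': -0.055980030150904414, 'extrinsics': array([[-0.92358577, -0.2340109 ,  0.303691  ,  0.20218545],
       [-0.38307015,  0.59569982, -0.70597379,  0.74105245],
       [-0.01570311, -0.7683623 , -0.63982246,  0.76583676],
       [ 0.        ,  0.        ,  0.        ,  1.        ]])}
{'t': 0.1, 'joints': array([ 1.20739279,  0.33282491, -0.06467456,  1.4608664 ,  0.02158396,
        1.34990226, -0.08850736]), 'qd': array([-5.07104129e-04, -2.01835309e-03, -1.61498723e-04, -3.08404200e-03,
       -8.60364232e-04,  5.34002679e-04,  4.94721317e-05]), 'joint_torque': array([ 1.57712591e-03, -6.24547291e+01,  2.47105944e-02, -3.90720785e+01,
       -6.14542002e-02,  3.66043788e-02,  1.10026244e-04]), 'eef_pos': array([ 0.20878247, -0.58875249,  0.24381894]), 'tcp_rot': array([[-4.85189961e-04,  3.34229576e-01, -9.42491568e-01],
       [ 1.21293609e-03, -9.42490789e-01, -3.34229924e-01],
       [-9.99999147e-01, -1.30534704e-03,  5.18879546e-05]]), 'ft_force': array([ 0.22082069, -0.17915928, -0.24889965]), 'moment': array([ 0.03267319,  0.01869671, -0.02995803]), 'gripper_width': 0.08719640673457085}
```

View pics/top_0.png

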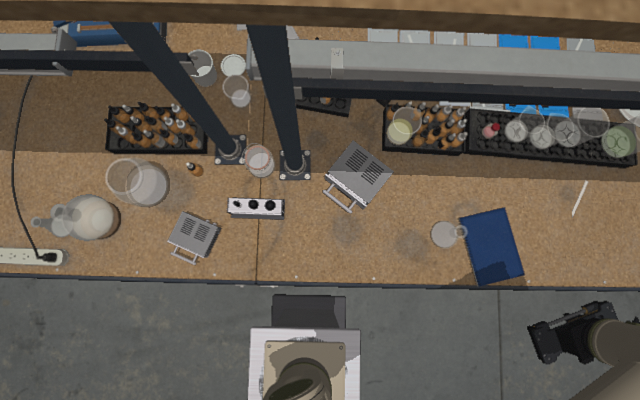

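View pics/side_0.png

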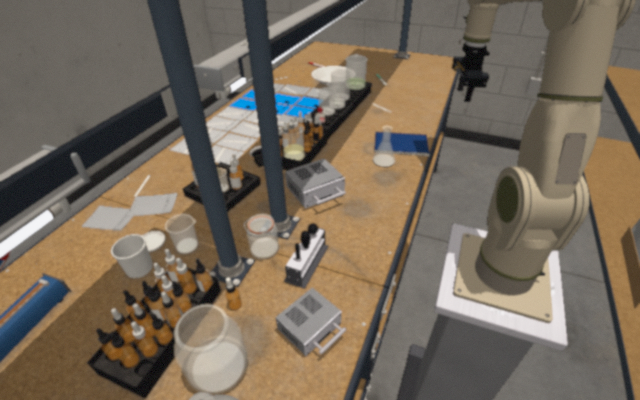

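Two logger-like boxes are visible. One is at top (358,175) / side (316,182), the other at top (193,237) / side (310,320). The first looks larger in the top view. The stand is at top (256,207) and the flask at (444,234). I'll enlarge and measure to confirm.

```bash
python3 - <<'E'
from h import *
t=load('top','0'); s=load('side','0')
crop(t,310,130,410,220,7,'t_logger.png'); crop(t,160,185,300,270,5,'t_small.png'); crop(s,270,140,370,300,4,'s_log.png')
E
```

```text
(no output)
```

View pics/t_logger.png

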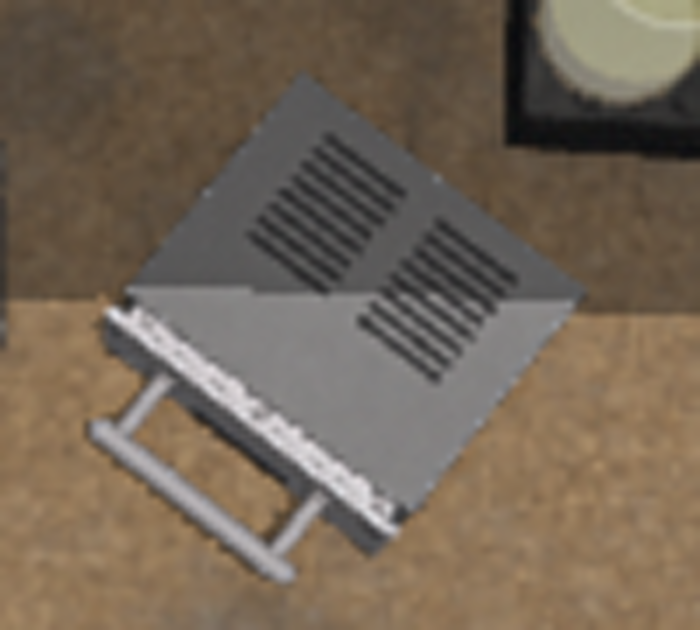

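View pics/t_small.png

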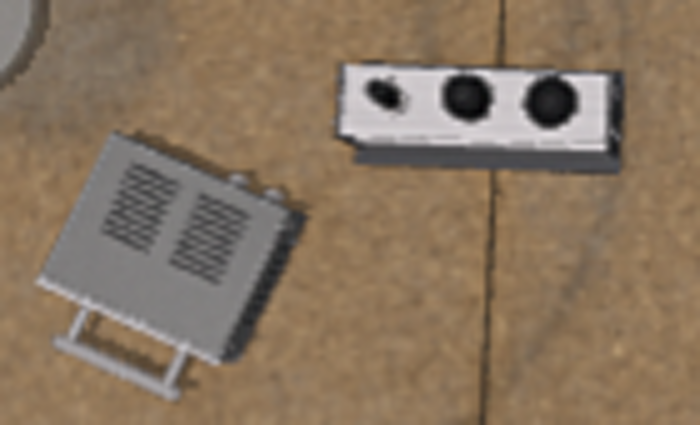

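View pics/s_log.png

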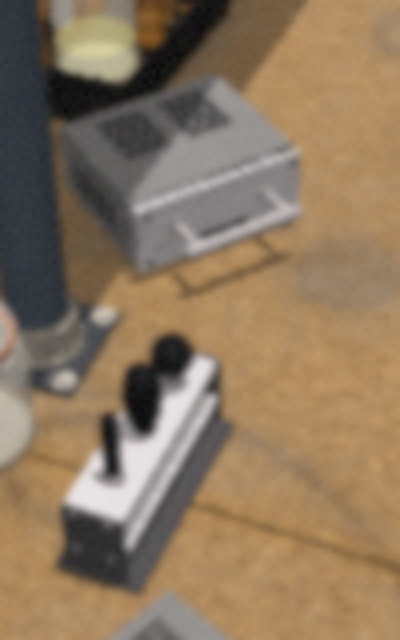

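```bash
python3 - <<'E'
from h import *
t=load('top','0'); s=load('side','0')
P=lambda x,y,ox,oy,k:((x+.5)/k-.5+ox,(y+.5)/k-.5+oy)
a=onz(t,*P(94,428,310,130,7),.046); b=onz(t,*P(287,574,310,130,7),.046)
print('bar',a,b,np.linalg.norm(a-b),(a+b)/2)
c=onz(t,*P(303,74,310,130,7),.073); d=onz(t,*P(583,297,310,130,7),.073)
e=onz(t,*P(127,290,310,130,7),.073); f=onz(t,*P(400,510,310,130,7),.073)
print('hood back',c,d,np.linalg.norm(c-d)); print('hood front',e,f,np.linalg.norm(e-f))
for p,q in ((a,b),(c,d),(e,f)):
    v=p-q; print(np.degrees(np.arctan2(-v[0],v[1])))
# small
g=onz(t,*P(57,343,160,185,5),.035);h=onz(t,*P(178,395,160,185,5),.035);print('small bar',np.linalg.norm(g-h))
# side view bar
a2=onz(s,*P(190,247,270,140,4),.046); b2=onz(s,*P(298,212,270,140,4),.046); print('side bar',a2,b2,(a2+b2)/2)
# stand top plate corners z .066
for x,y in((343,64),(623,70),(610,150),(337,135)): print('stand',onz(t,*P(x,y,160,185,5),.066))
for x,y in((66,508),(128,520),(218,358),(165,345)): print('stand side',onz(s,*P(x,y,270,140,4),.066))
# stylus top
print('sty top',onz(t,*P(377,90,160,185,5),.121), onz(s,*P(109,417,270,140,4),.121))
print('sty base',onz(s,*P(115,475,270,140,4),.072))
E
```

```text
bar [ 0.54924394 -0.04128856  0.046     ] [ 0.48992863 -0.12308665  0.046     ] 0.10104074949028277 [ 0.51958628 -0.0821876   0.046     ]
hood back [ 0.69731419 -0.12455339  0.073     ] [ 0.60542172 -0.24192612  0.073     ] 0.14906570005260594
hood front [ 0.60273125 -0.05295682  0.073     ] [ 0.51429284 -0.16644412  0.073     ] 0.14387745199454313
-35.94747881587252
-38.05780501117565
-37.928581337622184
small bar 0.07698396427922598
side bar [ 0.55099613 -0.04543736  0.046     ] [ 0.48839892 -0.11624206  0.046     ] [ 0.51969753 -0.08083971  0.046     ]
stand [0.51883241 0.2299253  0.066     ]
stand [0.51982707 0.0696995  0.066     ]
stand [0.47361447 0.07527686 0.066     ]
stand [0.47792118 0.23083448 0.066     ]
stand side [0.51492006 0.23554065 0.066     ]
stand side [0.4754103  0.22985423 0.066     ]
stand side [0.47744455 0.07836413 0.066     ]
stand side [0.51632589 0.07995784 0.066     ]
sty top [0.49714659 0.19821612 0.121     ] [0.49793732 0.20199131 0.121     ]
sty base [0.49566252 0.20460344 0.072     ]
```

```bash
python3 - <<'E'
from h import *
t=load('top','0'); s=load('side','0')
crop(t,222,192,292,222,11,'t_stand.png'); crop(s,280,215,335,290,8,'s_stand.png')
E
```

```text
(no output)
```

View pics/t_stand.png

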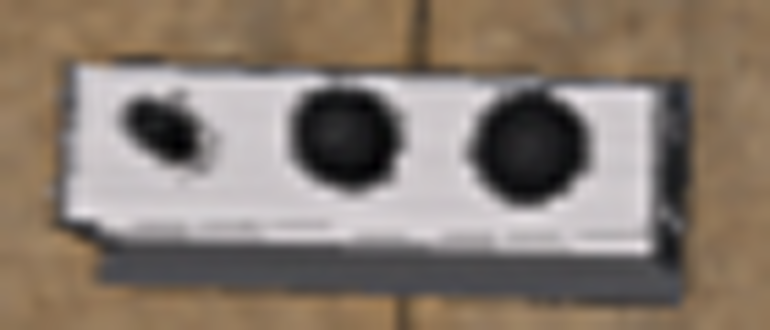

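View pics/s_stand.png

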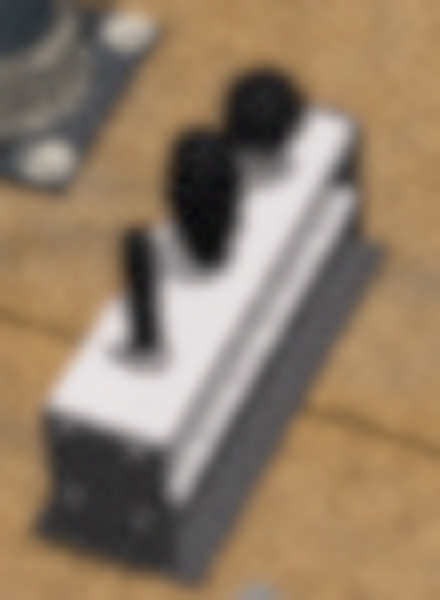

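The box at top (358,175) has a ~149 mm hood and a ~101–105 mm bar. The box at (193,237) has a 77 mm bar. So the larger one at (358,175) is the logger, with yaw about -38°. The three tools are at top (236,203) slim, (253,204) barrel-shaped and (270,205) ball. The slim straight handle at (236,203), in the +y hole, is the stylus.

```bash
python3 - <<'E'
from h import *
t=load('top','0'); s=load('side','0')
print('upR foot',onz(t,294,166,.0)); print('upL foot',onz(t,230,150,0.0)); print('jar',onz(t,258,162,0.0),'flask',onz(t,441,236,0.05))
print('dropper',onz(t,194,169,.05))
# subpixel bar edges: line fit via top-hat along model line normals
th=np.radians(-38); X=np.array([np.cos(th),np.sin(th),0]); Y=np.array([-np.sin(th),np.cos(th),0])
H=np.array([.5196,-.0815,.046])
for n,c in(('top',t),('side',s)):
    g=cv2.cvtColor(c['frame'],cv2.COLOR_RGB2GRAY).astype(np.float32)
    offs=np.arange(-.02,.0201,.001)
    acc=[]
    for k in (-.03,-.015,0,.015,.03):
        px=proj(c,[H+Y*k+X*o for o in offs]).astype(np.float32)
        acc.append(cv2.remap(g,px[:,0].reshape(1,-1),px[:,1].reshape(1,-1),cv2.INTER_CUBIC)[0])
        a=acc[-1]; w=np.clip(a-np.percentile(a,60),0,None); print(n,k,'bar off',(w*offs).sum()/w.sum()*1e3, offs[a.argmax()])
E
```

```text
upR foot [0.63162067 0.04892825 0.        ]
upL foot [6.76596266e-01 2.48537407e-01 2.22044605e-16]
jar [0.64101419 0.16010602 0.        ] flask [ 0.42514652 -0.38664833  0.05      ]
dropper [0.60257139 0.33917134 0.05      ]
top -0.03 bar off 3.190827351347092 0.002000000000000019
top -0.015 bar off 3.864236649785717 0.0010000000000000182
top 0 bar off 1.0021192305183075 0.0010000000000000182
top 0.015 bar off 1.9621444765673866 0.0010000000000000182
top 0.03 bar off 0.05020047119498925 1.734723475976807e-17
side -0.03 bar off 2.662288795170993 0.00300000000000002
side -0.015 bar off 1.9587300860030255 0.002000000000000019
side 0 bar off 0.23522176095073963 0.0010000000000000182
side 0.015 bar off -2.128380251454882 1.734723475976807e-17
side 0.03 bar off -0.6874298385596818 1.734723475976807e-17
```

Call:
move_arm(increments=[{"dx": 25,"dy": 40,"rz": 0.06,"jaw": 0.3},{"dx": 25,"dy": 45,"rz": 0.06,"jaw": 0.3},{"dx": 25,"dy": 45,"rz": 0.06,"jaw": 0.3},{"dx": 25,"dy": 45,"rz": 0.06,"jaw": 0.3},{"dx": 25,"dy": 45,"rz": 0.06,"jaw": 0.3},{"dx": 25,"dy": 45,"rz": 0.06,"jaw": 0.3},{"dx": 25,"dy": 45,"rz": 0.06,"jaw": 0.3},{"dx": 25,"dy": 45,"rz": 0.06,"jaw": 0.3}])

```text
invalid input at $.increments[0]: expected keys rx, ry, rz, dx, dy, dz, jaw
```

Call:
move_arm(increments=[{"rx": 0,"ry": 0,"dz": 0,"dx": 25,"dy": 40,"rz": 0.06,"jaw": 0.3},{"rx": 0,"ry": 0,"dz": 0,"dx": 25,"dy": 45,"rz": 0.06,"jaw": 0.3},{"rx": 0,"ry": 0,"dz": 0,"dx": 25,"dy": 45,"rz": 0.06,"jaw": 0.3},{"rx": 0,"ry": 0,"dz": 0,"dx": 25,"dy": 45,"rz": 0.06,"jaw": 0.3},{"rx": 0,"ry": 0,"dz": 0,"dx": 25,"dy": 45,"rz": 0.06,"jaw": 0.3},{"rx": 0,"ry": 0,"dz": 0,"dx": 25,"dy": 45,"rz": 0.06,"jaw": 0.3},{"rx": 0,"ry": 0,"dz": 0,"dx": 25,"dy": 45,"rz": 0.06,"jaw": 0.3},{"rx": 0,"ry": 0,"dz": 0,"dx": 25,"dy": 45,"rz": 0.06,"jaw": 0.3}])

```text
t: 1.1
eef_pos: [0.4092, -0.2241, 0.2405]
tcp_rot: [[-0.006, 0.737, -0.676], [0.001, -0.676, -0.737], [-1.0, -0.005, 0.003]]
ft_force: [0.5, -0.1, 0.2]
gripper_width: 0.027
```

Call:
move_arm(increments=[{"rx": 0,"ry": 0,"dz": 0,"dx": 28,"dy": 36,"rz": 0.03,"jaw": 0.3},{"rx": 0,"ry": 0,"dz": 0,"dx": 28,"dy": 36,"rz": 0.03,"jaw": 0.3},{"rx": 0,"ry": 0,"dz": 0,"dx": 28,"dy": 36,"rz": 0.03,"jaw": 0.3},{"rx": 0,"ry": 0,"dz": -10,"dx": 27,"dy": 34,"rz": 0.006,"jaw": 0.3},{"rx": 0,"ry": 0,"dz": -40,"dx": 0,"dy": 0,"rz": 0,"jaw": 0.3},{"rx": 0,"ry": 0,"dz": -40,"dx": 0,"dy": 0,"rz": 0,"jaw": 0.3},{"rx": 0,"ry": 0,"dz": -20,"dx": 0,"dy": 0,"rz": 0,"jaw": 0.3},{"rx": 0,"ry": 0,"dz": 0,"dx": 0,"dy": 0,"rz": 0,"jaw": 0.3}])

```text
t: 2.1
eef_pos: [0.5231, -0.0714, 0.1263]
tcp_rot: [[-0.007, 0.805, -0.593], [0.003, -0.593, -0.805], [-1.0, -0.007, 0.002]]
ft_force: [-0.0, -0.5, -0.2]
gripper_width: 0.026
```

```bash
python3 - <<'E'
from h import *
s=grab('side','1'); t=grab('top','1')
from plant import robot
print(robot.sense()['eef_pos'],robot.sense()['joints'])
crop(s,250,100,390,240,4,'s1.png');crop(t,290,120,400,230,5,'t1.png')
E
```

```text
[ 0.52437773 -0.07156674  0.12820816] [ 0.56842076  0.28080101 -0.5894622   1.82469725  0.17232323  1.09135555
 -0.71803612]
```

View pics/s1.png

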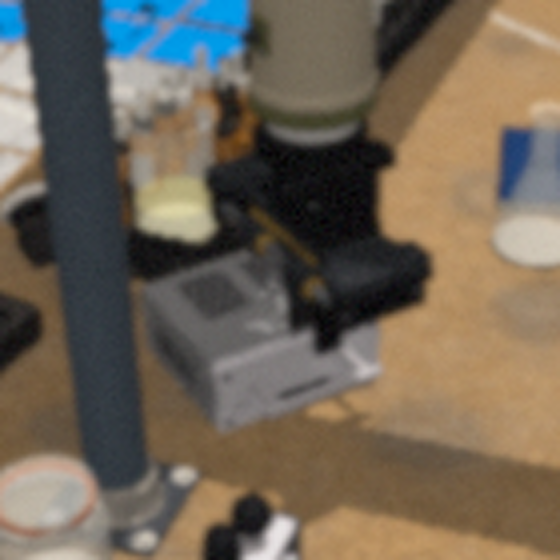

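View pics/t1.png

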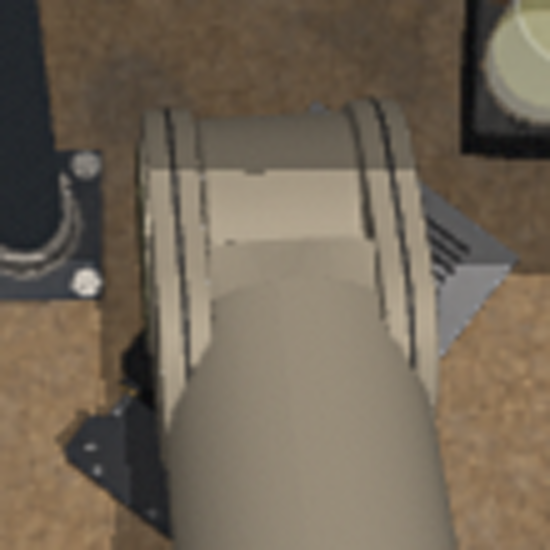

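The side view shows the gripper above the bar. The long body runs along the jaw axis and is clear of the upright. I'll correct by a few mm and descend in two stages, watching the force.

Call:
move_arm(increments=[{"rx": 0,"ry": -0.005,"dz": 0,"dx": -4,"dy": -10,"rz": 0,"jaw": 0.3},{"rx": 0,"ry": 0,"dz": -10,"dx": 0,"dy": 0,"rz": 0,"jaw": 0.3},{"rx": 0,"ry": 0,"dz": -10,"dx": 0,"dy": 0,"rz": 0,"jaw": 0.3},{"rx": 0,"ry": 0,"dz": -10,"dx": 0,"dy": 0,"rz": 0,"jaw": 0.3},{"rx": 0,"ry": 0,"dz": -4,"dx": 0,"dy": 0,"rz": 0,"jaw": 0.3},{"rx": 0,"ry": 0,"dz": -4,"dx": 0,"dy": 0,"rz": 0,"jaw": 0.3},{"rx": 0,"ry": 0,"dz": -4,"dx": 0,"dy": 0,"rz": 0,"jaw": 0.3},{"rx": 0,"ry": 0,"dz": 0,"dx": 0,"dy": 0,"rz": 0,"jaw": 0.3}])

```text
t: 3.2
eef_pos: [0.5212, -0.0827, 0.0855]
tcp_rot: [[0.005, 0.805, -0.593], [0.001, -0.593, -0.805], [-1.0, 0.003, -0.004]]
ft_force: [-0.2, -0.4, -0.1]
gripper_width: 0.026
```

```bash
python3 - <<'E'
from h import *
s=grab('side','2')
from plant import robot
q=robot.sense();print(q['eef_pos'],q['ft_force'],q['tcp_rot'])
crop(s,280,130,370,220,7,'s2.png')
E
```

```text
[ 0.52126232 -0.0827361   0.08566461] [ 0.88098162  0.36490762 -0.72038349] [[ 5.21250439e-03  8.04889248e-01 -5.93402164e-01]
 [ 8.22738107e-04 -5.93413476e-01 -8.04897366e-01]
 [-9.99986076e-01  3.70731648e-03 -3.75538341e-03]]
```

View pics/s2.png

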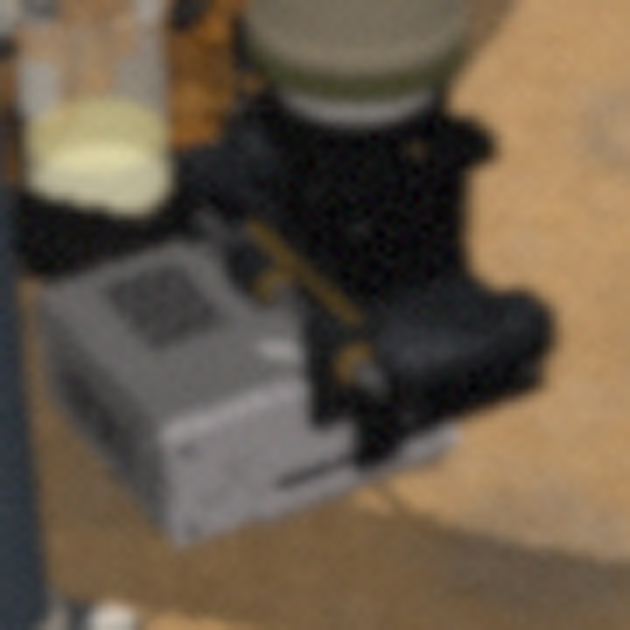

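The fingers straddle the bar line, the rear one just in front of the panel. I'll go on down slowly.

Call:
move_arm(increments=[{"rx": 0,"ry": 0,"dz": -3,"dx": 0,"dy": 0,"rz": 0,"jaw": 0.3},{"rx": 0,"ry": 0,"dz": -3,"dx": 0,"dy": 0,"rz": 0,"jaw": 0.3},{"rx": 0,"ry": 0,"dz": -3,"dx": 0,"dy": 0,"rz": 0,"jaw": 0.3},{"rx": 0,"ry": 0,"dz": -3,"dx": 0,"dy": 0,"rz": 0,"jaw": 0.3},{"rx": 0,"ry": 0,"dz": -3,"dx": 0,"dy": 0,"rz": 0,"jaw": 0.3},{"rx": 0,"ry": 0,"dz": -3,"dx": 0,"dy": 0,"rz": 0,"jaw": 0.3},{"rx": 0,"ry": 0,"dz": -3,"dx": 0,"dy": 0,"rz": 0,"jaw": 0.3},{"rx": 0,"ry": 0,"dz": 0,"dx": 0,"dy": 0,"rz": 0,"jaw": 0.3}])

```text
t: 4.25
eef_pos: [0.5215, -0.0828, 0.0635]
tcp_rot: [[0.006, 0.805, -0.594], [0.001, -0.594, -0.805], [-1.0, 0.004, -0.004]]
ft_force: [0.6, -0.3, 1.5]
gripper_width: 0.0262
```

Call:
move_arm(increments=[{"rx": 0,"ry": 0,"dz": -4,"dx": 0,"dy": 0,"rz": 0,"jaw": 0.3},{"rx": 0,"ry": 0,"dz": -4,"dx": 0,"dy": 0,"rz": 0,"jaw": 0.3},{"rx": 0,"ry": 0,"dz": -4,"dx": 0,"dy": 0,"rz": 0,"jaw": 0.3},{"rx": 0,"ry": 0,"dz": -2,"dx": 0,"dy": 0,"rz": 0,"jaw": 0.3},{"rx": 0,"ry": 0,"dz": 0,"dx": 0,"dy": 0,"rz": 0,"jaw": 0.0},{"rx": 0,"ry": 0,"dz": 0,"dx": 0,"dy": 0,"rz": 0,"jaw": 0.0},{"rx": 0,"ry": 0,"dz": 0,"dx": 0,"dy": 0,"rz": 0,"jaw": 0.0},{"rx": 0,"ry": 0,"dz": 0,"dx": 0,"dy": 0,"rz": 0,"jaw": 0.0}], squeeze=20)

```text
t: 5.25
eef_pos: [0.5212, -0.0826, 0.0485]
tcp_rot: [[0.005, 0.805, -0.593], [0.001, -0.593, -0.805], [-1.0, 0.004, -0.004]]
ft_force: [0.3, -0.3, -0.8]
gripper_width: 0.0099
```

The jaws stopped at ~10 mm, so the bar is gripped. Pulling along (-0.80, +0.60).

Call:
move_arm(increments=[{"rx": 0,"ry": 0,"dz": 0,"dx": -4,"dy": 3,"rz": 0,"jaw": 0.0},{"rx": 0,"ry": 0,"dz": 0,"dx": -6.4,"dy": 4.8,"rz": 0,"jaw": 0.0},{"rx": 0,"ry": 0,"dz": 0,"dx": -6.4,"dy": 4.8,"rz": 0,"jaw": 0.0},{"rx": 0,"ry": 0,"dz": 0,"dx": -6.4,"dy": 4.8,"rz": 0,"jaw": 0.0},{"rx": 0,"ry": 0,"dz": 0,"dx": -6.4,"dy": 4.8,"rz": 0,"jaw": 0.0},{"rx": 0,"ry": 0,"dz": 0,"dx": -6.4,"dy": 4.8,"rz": 0,"jaw": 0.0},{"rx": 0,"ry": 0,"dz": 0,"dx": -3.2,"dy": 2.4,"rz": 0,"jaw": 0.0},{"rx": 0,"ry": 0,"dz": 0,"dx": 0,"dy": 0,"rz": 0,"jaw": 0.0}])

```text
t: 6.25
eef_pos: [0.4797, -0.0513, 0.0485]
tcp_rot: [[0.007, 0.805, -0.593], [0.0, -0.593, -0.805], [-1.0, 0.006, -0.005]]
ft_force: [1.5, -0.9, -5.1]
gripper_width: 0.01
```

Call:
move_arm(increments=[{"rx": 0,"ry": 0,"dz": 0,"dx": -1.6,"dy": 1.2,"rz": 0,"jaw": 0.0},{"rx": 0,"ry": 0,"dz": 0,"dx": -1.6,"dy": 1.2,"rz": 0,"jaw": 0.0},{"rx": 0,"ry": 0,"dz": 0,"dx": -1.6,"dy": 1.2,"rz": 0,"jaw": 0.0},{"rx": 0,"ry": 0,"dz": 0,"dx": -1.6,"dy": 1.2,"rz": 0,"jaw": 0.0},{"rx": 0,"ry": 0,"dz": 0,"dx": -1.6,"dy": 1.2,"rz": 0,"jaw": 0.0},{"rx": 0,"ry": 0,"dz": 0,"dx": -1.6,"dy": 1.2,"rz": 0,"jaw": 0.0},{"rx": 0,"ry": 0,"dz": 0,"dx": -1.6,"dy": 1.2,"rz": 0,"jaw": 0.0},{"rx": 0,"ry": 0,"dz": 0,"dx": -1.6,"dy": 1.2,"rz": 0,"jaw": 0.0}])

```text
t: 7.25
eef_pos: [0.4701, -0.0441, 0.0486]
tcp_rot: [[0.016, 0.804, -0.595], [-0.002, -0.595, -0.804], [-1.0, 0.014, -0.008]]
ft_force: [15.9, -6.9, -21.5]
gripper_width: 0.0102
```

Call:
move_arm(increments=[{"rx": 0,"ry": 0,"dz": 0,"dx": -1.6,"dy": 1.2,"rz": 0,"jaw": 0.0},{"rx": 0,"ry": 0,"dz": 0,"dx": -1.6,"dy": 1.2,"rz": 0,"jaw": 0.0},{"rx": 0,"ry": 0,"dz": 0,"dx": 0,"dy": 0,"rz": 0,"jaw": 0.0},{"rx": 0,"ry": 0,"dz": 0,"dx": 0,"dy": 0,"rz": 0,"jaw": 0.0},{"rx": 0,"ry": 0,"dz": 0,"dx": 0,"dy": 0,"rz": 0,"jaw": 0.0},{"rx": 0,"ry": 0,"dz": 0,"dx": 0,"dy": 0,"rz": 0,"jaw": 0.0},{"rx": 0,"ry": 0,"dz": 0,"dx": 0,"dy": 0,"rz": 0,"jaw": 0.0},{"rx": 0,"ry": 0,"dz": 0,"dx": 0,"dy": 0,"rz": 0,"jaw": 0.0}])

```text
t: 8.25
eef_pos: [0.4702, -0.0441, 0.0485]
tcp_rot: [[0.025, 0.802, -0.597], [-0.003, -0.597, -0.802], [-1.0, 0.022, -0.012]]
ft_force: [4.6, -0.5, -7.4]
gripper_width: 0.0103
```

```bash
python3 - <<'E'
from h import *
s=grab('side','3')
from plant import robot
q=robot.sense();print(q['eef_pos'],q['ft_force'],q['tcp_rot'])
crop(s,270,120,370,220,6,'s3.png')
E
```

```text
[ 0.47024225 -0.0441277   0.04849314] [ 4.15753823 -1.1393478  -6.61353683] [[ 0.02483114  0.80208725 -0.59669043]
 [-0.00296469 -0.59681276 -0.80237506]
 [-0.99968726  0.02169289 -0.0124416 ]]
```

View pics/s3.png

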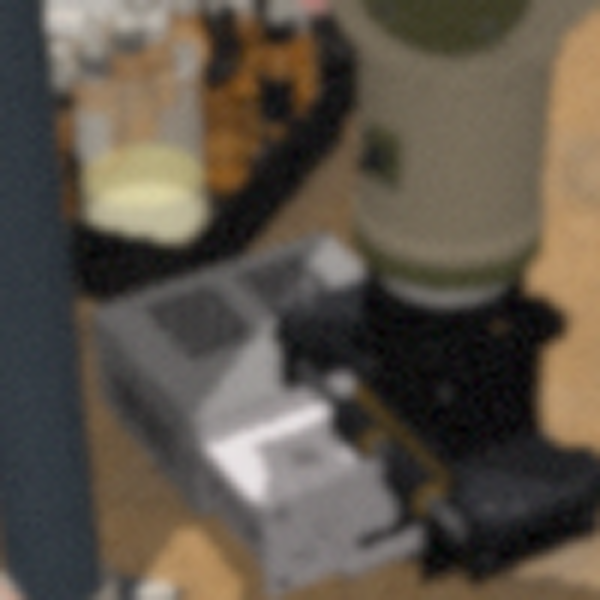

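The tray stopped: the last 4 mm commanded gave no motion and the force rose. That is 64 mm from where it started, which fits an initial opening of ~6 mm. The cover and bush are now visible at about (300,455) in the crop. I'll release and go up.

Call:
move_arm(increments=[{"rx": 0,"ry": 0,"dz": 0,"dx": 0,"dy": 0,"rz": 0,"jaw": 0.29},{"rx": 0,"ry": 0,"dz": 0,"dx": 0,"dy": 0,"rz": 0,"jaw": 0.29},{"rx": 0,"ry": 0,"dz": 4,"dx": 0,"dy": 0,"rz": 0,"jaw": 0.29},{"rx": 0,"ry": 0,"dz": 8,"dx": 0,"dy": 0,"rz": 0,"jaw": 0.29},{"rx": 0,"ry": 0,"dz": 10,"dx": 0,"dy": 0,"rz": 0,"jaw": 0.29},{"rx": 0,"ry": 0,"dz": 30,"dx": 0,"dy": 0,"rz": 0,"jaw": 0.29},{"rx": 0,"ry": 0,"dz": 50,"dx": 0,"dy": 0,"rz": 0,"jaw": 0.29},{"rx": 0,"ry": -0.02,"dz": 55,"dx": 0,"dy": 0,"rz": 0,"jaw": 0.29}])

```text
t: 9.3
eef_pos: [0.4669, -0.0429, 0.2097]
tcp_rot: [[0.037, 0.803, -0.595], [-0.001, -0.595, -0.803], [-0.999, 0.031, -0.022]]
ft_force: [0.8, -0.6, 0.0]
gripper_width: 0.0252
```

Call:
move_arm(increments=[{"rx": 0,"ry": 0.02,"dz": 0,"dx": 5,"dy": 35,"rz": 0.1,"jaw": 0.4},{"rx": 0,"ry": 0.017,"dz": 0,"dx": 5,"dy": 35,"rz": 0.1,"jaw": 0.4},{"rx": 0,"ry": 0,"dz": 0,"dx": 5,"dy": 35,"rz": 0.1,"jaw": 0.4},{"rx": 0,"ry": 0,"dz": 0,"dx": 5,"dy": 35,"rz": 0.1,"jaw": 0.4},{"rx": 0,"ry": 0,"dz": 0,"dx": 5,"dy": 35,"rz": 0.1,"jaw": 0.4},{"rx": 0,"ry": 0,"dz": 0,"dx": 4,"dy": 35,"rz": 0.08,"jaw": 0.4},{"rx": 0,"ry": 0,"dz": 0,"dx": 2,"dy": 30,"rz": 0.06,"jaw": 0.4},{"rx": 0,"ry": 0,"dz": 0,"dx": 0,"dy": 0,"rz": 0,"jaw": 0.4}])

```text
t: 10.3
eef_pos: [0.4997, 0.2044, 0.2217]
tcp_rot: [[0.013, 1.0, 0.021], [0.006, 0.021, -1.0], [-1.0, 0.013, -0.006]]
ft_force: [0.1, -0.2, -0.7]
gripper_width: 0.0346
```

```bash
python3 - <<'E'
from h import *
t=grab('top','4');s=grab('side','4')
from plant import robot
q=robot.sense();print(q['eef_pos'],q['ft_force'],q['tcp_rot'],q['joints'])
crop(t,300,140,400,240,7,'t4.png');crop(s,250,140,370,300,4,'s4.png')
E
```

```text
[0.5003229  0.20158808 0.2214164 ] [-0.07683728 -1.17611189  0.81595339] [[ 0.01316109  0.99978114  0.0162624 ]
 [ 0.00413209  0.01620929 -0.99986008]
 [-0.99990485  0.01322644 -0.00391785]] [ 0.28576578  0.24872471 -0.86249519  1.69636899  0.20045279  1.27359613
 -0.60188102]
```

View pics/t4.png

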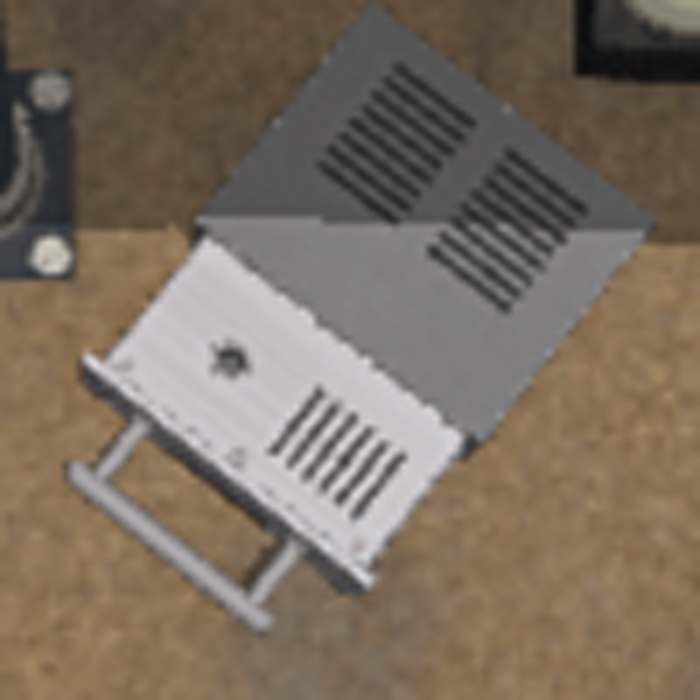

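View pics/s4.png

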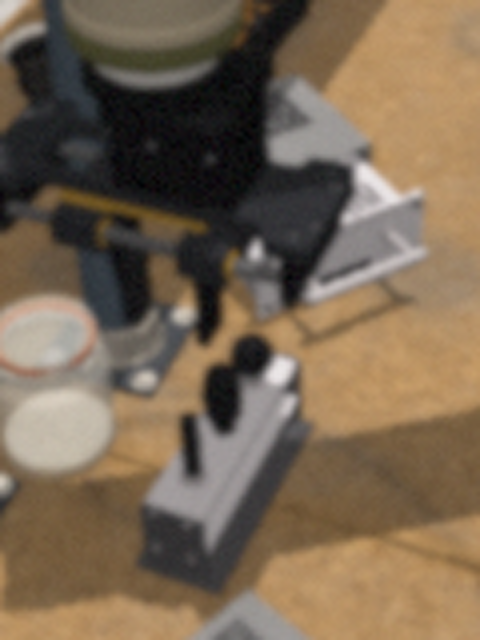

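The tray is fully out. The aperture is at crop (230,358), which is top pixel ≈(332.4,190.7). The slim stylus is at side pixel ≈(297,247). Next I'll compute the aperture position and refine the stylus.

```bash
python3 - <<'E'
from h import *
t=load('top','4');s=load('side','4');t0=load('top','0');s0=load('side','0')
g=cv2.cvtColor(t['frame'],cv2.COLOR_RGB2GRAY).astype(float)
w=np.zeros_like(g); sub=g[184:198,325:340]; m=np.clip(150-sub,0,None); m[m<20]=0
yy,xx=np.mgrid[184:198,325:340]; u,v=(m*xx).sum()/m.sum(),(m*yy).sum()/m.sum(); print('hole px',u,v)
print(np.round(sub).astype(int))
A=onz(t,u,v,.0555); print('aper@.0555',A,'@.05',onz(t,u,v,.05))
P=lambda x,y,ox,oy,k:((x+.5)/k-.5+ox,(y+.5)/k-.5+oy)
a=onz(t,*P(75,470,300,140,7),.046); b=onz(t,*P(265,622,300,140,7),.046); H=(a+b)/2; print('bar',a,b,H)
c=onz(t,*P(375,3,300,140,7),.073); d=onz(t,*P(655,228,300,140,7),.073); e=onz(t,*P(200,220,300,140,7),.073);f=onz(t,*P(478,440,300,140,7),.073)
for p,q in((a,b),(c,d),(e,f)):
    z=p-q;print('yaw',np.degrees(np.arctan2(-z[0],z[1])))
for yaw in(-38,-37,-36):
    th=np.radians(yaw);X=np.array([np.cos(th),np.sin(th),0]);Y=np.array([-np.sin(th),np.cos(th),0])
    for h in (H,np.array([.4702,-.0441,.046])): print(yaw,h+.076*X+.028*Y)
# stylus dark centroid at top region; mask in both views
for n,c,(x0,y0,x1,y1) in(('top',t0,(230,198,243,209)),('side0',s0,(292,240,304,262)),('side4',s,(292,240,304,262))):
    g=cv2.cvtColor(c['frame'],cv2.COLOR_RGB2GRAY)[y0:y1,x0:x1]; M=g<70
    for r in range(M.shape[0]):
        xs=np.where(M[r])[0]
        if len(xs): print(n,y0+r,x0+xs.min(),x0+xs.max())
E
```

```text
hole px 332.64334705075447 190.9519890260631
[[192 192 193 193 193 190 190 192 193 192 193 194 196 199 200]
 [194 191 192 192 192 193 190 190 191 194 193 192 194 195 198]
 [197 193 191 193 192 193 194 192 189 192 193 194 193 192 195]
 [196 197 196 192 191 194 194 193 193 192 191 193 194 192 194]
 [194 196 197 197 194 191 195 167 179 193 193 191 193 193 194]
 [198 194 194 199 196 151 172 134 140 161 192 193 190 191 194]
 [199 197 196 196 201 161  87  65  67  98 172 194 193 189 191]
 [197 198 198 198 198 174 103  98 102  67 153 193 195 192 190]
 [193 195 198 200 197 144 119 109 103  85 133 188 194 194 194]
 [194 193 195 199 199 167 173 136 118 167 167 190 194 193 194]
 [195 193 192 194 197 200 202 188 180 199 198 197 195 192 193]
 [197 196 193 191 193 197 200 200 198 196 196 199 196 194 193]
 [195 197 197 194 193 193 196 198 199 197 194 194 198 198 195]
 [198 196 196 198 195 192 191 193 197 199 197 194 194 197 198]]
aper@.0555 [ 0.54773053 -0.06916155  0.0555    ] @.05 [ 0.54866041 -0.0694091   0.05      ]
bar [ 0.50098393 -0.00542511  0.046     ] [ 0.43988481 -0.08568292  0.046     ] 
[... 420 characters left out ...]
39
top 205 236 239
top 206 237 238
side0 240 301 303
side0 241 302 303
side0 242 302 303
side0 243 302 303
side0 244 296 303
side0 245 296 303
side0 246 295 298
side0 247 295 298
side0 248 296 298
side0 249 296 298
side0 250 296 298
side0 251 296 298
side0 252 296 298
side0 253 297 298
side0 254 297 298
side0 255 297 298
side0 256 297 298
side0 257 297 298
side4 240 301 303
side4 241 302 303
side4 242 302 303
side4 243 302 303
side4 244 296 303
side4 245 296 303
side4 246 295 298
side4 247 296 298
side4 248 296 298
side4 249 296 298
side4 250 296 298
side4 251 296 298
side4 252 296 298
side4 253 296 298
side4 254 296 299
side4 255 296 299
side4 256 297 299
side4 257 297 299
side4 258 297 298
```

```bash
python3 - <<'E'
from h import *
t=load('top','0');s=load('side','4')
for x,y in((.497,.2005),(.497,.198),(.497,.203),(.494,.2),(.5,.2)):
    p=[[x,y,z] for z in(.121,.1,.072)]
    print(x,y,np.round(proj(s,p),1).tolist(),np.round(proj(t,p),1).tolist())
E
```

```text
0.497 0.2005 [[297.5, 243.6], [298.0, 249.5], [298.6, 257.1]] [[234.2, 202.6], [235.7, 203.7], [237.6, 205.0]]
0.497 0.198 [[297.9, 242.9], [298.4, 248.8], [299.0, 256.4]] [[235.1, 202.7], [236.6, 203.7], [238.5, 205.0]]
0.497 0.203 [[297.0, 244.3], [297.5, 250.2], [298.2, 257.8]] [[233.2, 202.6], [234.8, 203.6], [236.8, 205.0]]
0.494 0.2 [[298.7, 243.8], [299.2, 249.7], [299.8, 257.3]] [[234.3, 203.7], [235.8, 204.7], [237.8, 206.0]]
0.5 0.2 [[296.5, 243.1], [297.0, 249.0], [297.6, 256.6]] [[234.4, 201.5], [235.9, 202.6], [237.9, 203.9]]
```

Call:
move_arm(increments=[{"rx": -0.004,"ry": 0.013,"dz": 0,"dx": -2,"dy": -2.5,"rz": 0,"jaw": 0.4},{"rx": 0,"ry": 0,"dz": -20,"dx": 0,"dy": 0,"rz": 0,"jaw": 0.4},{"rx": 0,"ry": 0,"dz": -25,"dx": 0,"dy": 0,"rz": 0,"jaw": 0.4},{"rx": 0,"ry": 0,"dz": -20,"dx": 0,"dy": 0,"rz": 0,"jaw": 0.4},{"rx": 0,"ry": 0,"dz": -5,"dx": 0,"dy": 0,"rz": 0,"jaw": 0.4},{"rx": 0,"ry": 0,"dz": 0,"dx": 0,"dy": 0,"rz": 0,"jaw": 0.4},{"rx": 0,"ry": 0,"dz": 0,"dx": 0,"dy": 0,"rz": 0,"jaw": 0.4},{"rx": 0,"ry": 0,"dz": 0,"dx": 0,"dy": 0,"rz": 0,"jaw": 0.4}])

```text
t: 11.4
eef_pos: [0.4985, 0.193, 0.1471]
tcp_rot: [[-0.001, 1.0, 0.007], [-0.003, 0.007, -1.0], [-1.0, -0.001, 0.003]]
ft_force: [0.8, -0.4, -0.3]
gripper_width: 0.0347
```

```bash
python3 - <<'E'
from h import *
s=grab('side','5')
from plant import robot
q=robot.sense();print(q['eef_pos'],q['ft_force'],q['tcp_rot'])
crop(s,260,200,350,290,7,'s5.png')
E
```

```text
[0.49856948 0.19303593 0.14715378] [ 0.46248095 -0.16248521 -0.07630898] [[-0.00102384  0.99997616  0.00682903]
 [-0.00324658  0.00682568 -0.99997143]
 [-0.99999421 -0.00104598  0.00323952]]
```

View pics/s5.png

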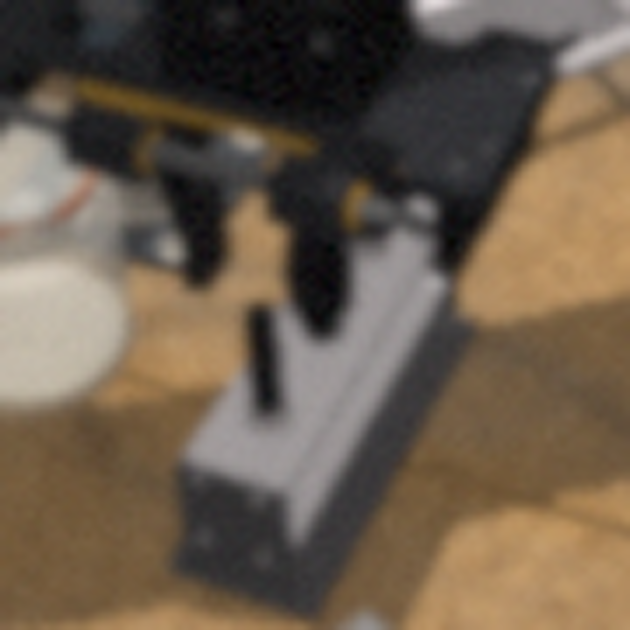

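The open fingers are above the stylus, bracketing it in x and 6 mm short in y. I'll correct and descend.

Call:
move_arm(increments=[{"rx": 0,"ry": 0,"dz": 0,"dx": 0,"dy": 6,"rz": 0,"jaw": 0.4},{"rx": 0,"ry": 0,"dz": -10,"dx": 0,"dy": 0,"rz": 0,"jaw": 0.4},{"rx": 0,"ry": 0,"dz": -10,"dx": 0,"dy": 0,"rz": 0,"jaw": 0.4},{"rx": 0,"ry": 0,"dz": -8,"dx": 0,"dy": 0,"rz": 0,"jaw": 0.4},{"rx": 0,"ry": 0,"dz": -8,"dx": 0,"dy": 0,"rz": 0,"jaw": 0.4},{"rx": 0,"ry": 0,"dz": -6,"dx": 0,"dy": 0,"rz": 0,"jaw": 0.4},{"rx": 0,"ry": 0,"dz": -4,"dx": 0,"dy": 0,"rz": 0,"jaw": 0.4},{"rx": 0,"ry": 0,"dz": 0,"dx": 0,"dy": 0,"rz": 0,"jaw": 0.4}])

```text
t: 12.45
eef_pos: [0.4983, 0.1995, 0.0976]
tcp_rot: [[-0.001, 1.0, 0.007], [-0.003, 0.007, -1.0], [-1.0, -0.001, 0.003]]
ft_force: [0.4, 0.1, 0.5]
gripper_width: 0.0348
```

```bash
python3 - <<'E'
from h import *
s=grab('side','6')
from plant import robot
q=robot.sense();print(q['eef_pos'],q['ft_force'],q['tcp_rot'])
crop(s,260,200,350,290,7,'s6.png')
E
```

```text
[0.49842791 0.19955906 0.0978382 ] [ 0.16142114  0.46409099 -0.41603008] [[-0.00117668  0.99997457  0.00703345]
 [-0.00317146  0.00702968 -0.99997026]
 [-0.99999428 -0.00119895  0.00316311]]
```

View pics/s6.png

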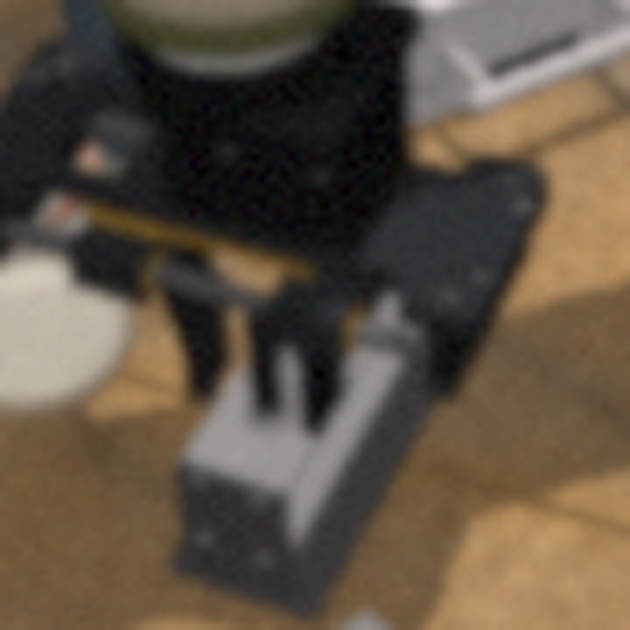

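The stylus is between the fingers, tips just above the collar. Closing.

Call:
move_arm(increments=[{"rx": 0,"ry": 0,"dz": 0,"dx": 0,"dy": 0,"rz": 0,"jaw": 0.0},{"rx": 0,"ry": 0,"dz": 0,"dx": 0,"dy": 0,"rz": 0,"jaw": 0.0},{"rx": 0,"ry": 0,"dz": 0,"dx": 0,"dy": 0,"rz": 0,"jaw": 0.0},{"rx": 0,"ry": 0,"dz": 0,"dx": 0,"dy": 0,"rz": 0,"jaw": 0.0},{"rx": 0,"ry": 0,"dz": 0,"dx": 0,"dy": 0,"rz": 0,"jaw": 0.0},{"rx": 0,"ry": 0,"dz": 0,"dx": 0,"dy": 0,"rz": 0,"jaw": 0.0},{"rx": 0,"ry": 0,"dz": 5,"dx": 0,"dy": 0,"rz": 0,"jaw": 0.0},{"rx": 0,"ry": 0,"dz": 5,"dx": 0,"dy": 0,"rz": 0,"jaw": 0.0}], squeeze=40)

```text
t: 13.5
eef_pos: [0.4986, 0.1996, 0.1089]
tcp_rot: [[-0.001, 1.0, 0.007], [-0.003, 0.007, -1.0], [-1.0, -0.001, 0.003]]
ft_force: [-0.1, -0.4, 0.6]
gripper_width: 0.011
```

Call:
move_arm(increments=[{"rx": 0,"ry": 0,"dz": 15,"dx": 0,"dy": 0,"rz": 0,"jaw": 0.0},{"rx": 0,"ry": 0,"dz": 20,"dx": 0,"dy": 0,"rz": 0,"jaw": 0.0},{"rx": 0,"ry": 0,"dz": 25,"dx": 0,"dy": 0,"rz": 0,"jaw": 0.0},{"rx": 0,"ry": 0,"dz": 25,"dx": 0,"dy": 0,"rz": 0,"jaw": 0.0},{"rx": 0,"ry": 0,"dz": 20,"dx": 0,"dy": 0,"rz": 0,"jaw": 0.0},{"rx": 0,"ry": 0,"dz": 10,"dx": 0,"dy": 0,"rz": 0,"jaw": 0.0},{"rx": 0,"ry": 0,"dz": 0,"dx": 0,"dy": 0,"rz": 0,"jaw": 0.0},{"rx": 0,"ry": 0,"dz": 0,"dx": 0,"dy": 0,"rz": 0,"jaw": 0.0}])

```text
t: 14.5
eef_pos: [0.4985, 0.2004, 0.2332]
tcp_rot: [[0.003, 1.0, 0.008], [-0.002, 0.008, -1.0], [-1.0, 0.003, 0.002]]
ft_force: [0.5, 0.5, -0.6]
gripper_width: 0.0111
```

```bash
python3 - <<'E'
from h import *
s=grab('side','7');t=grab('top','7')
from plant import robot
q=robot.sense();print(q['eef_pos'],q['ft_force'],q['tcp_rot'],q['joints'])
crop(s,240,150,350,270,5,'s7.png')
E
```

```text
[0.49846973 0.20043859 0.23305703] [ 0.87299487  0.59465763 -0.75856164] [[ 0.00287682  0.99996211  0.00821549]
 [-0.00218969  0.0082218  -0.9999638 ]
 [-0.99999346  0.00285873  0.00221326]] [ 0.28605493  0.24387831 -0.86422006  1.67588471  0.19480892  1.30906894
 -0.60585244]
```

View pics/s7.png

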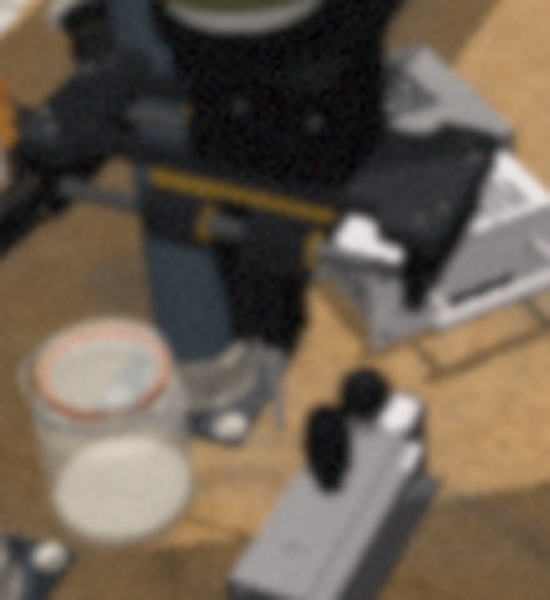

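View pics/top_7.png

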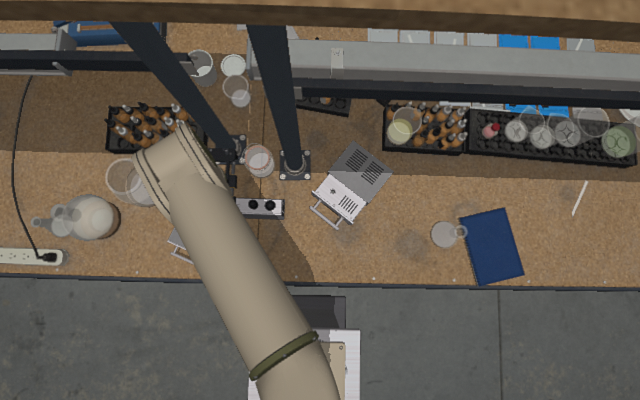

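```bash
python3 - <<'E'
from h import *
t=load('top','1')
for z in(.3,.4,.5): print(z,onz(t,290+145/5,140,z),onz(t,290+415/5,140,z))
s=load('side','7')
print('tip pred',proj(s,[[.4985,.2004,.151],[.4985,.1985,.151],[.4985,.2025,.151],[.4985,.2004,.201]]),'obs',240+280/5,150+425/5, 'shank top obs',240+271/5,150+345/5)
E
```

```text
0.3 [ 0.62520949 -0.02409619  0.3       ] [ 0.62923653 -0.14967494  0.3       ]
0.4 [ 0.59464196 -0.02351126  0.4       ] [ 0.59820599 -0.13465168  0.4       ]
0.5 [ 0.56407443 -0.02292632  0.5       ] [ 0.56717546 -0.11962842  0.5       ]
tip pred [[296.22364677 234.60269833]
 [296.56702698 234.07354229]
 [295.84290749 235.18942659]
 [294.94910713 219.08415068]] obs 296.0 235.0 shank top obs 294.2 219.0
```

Call:
move_arm(increments=[{"rx": 0,"ry": 0,"dz": 0,"dx": -20,"dy": -5,"rz": -0.08,"jaw": 0.0},{"rx": 0,"ry": 0,"dz": 0,"dx": -20,"dy": -20,"rz": -0.08,"jaw": 0.0},{"rx": 0,"ry": 0,"dz": 0,"dx": -15,"dy": -30,"rz": -0.08,"jaw": 0.0},{"rx": 0,"ry": 0,"dz": 0,"dx": 0,"dy": -35,"rz": -0.08,"jaw": 0.0},{"rx": 0,"ry": 0,"dz": 0,"dx": 0,"dy": -35,"rz": -0.08,"jaw": 0.0},{"rx": 0,"ry": 0,"dz": 0,"dx": 0,"dy": -35,"rz": -0.08,"jaw": 0.0},{"rx": 0,"ry": 0,"dz": 0,"dx": 0,"dy": -30,"rz": -0.08,"jaw": 0.0},{"rx": 0,"ry": 0,"dz": 0,"dx": 0,"dy": -20,"rz": -0.08,"jaw": 0.0}])

```text
t: 15.6
eef_pos: [0.4387, -0.0146, 0.2288]
tcp_rot: [[-0.005, 0.796, -0.605], [0.0, -0.605, -0.796], [-1.0, -0.004, 0.003]]
ft_force: [0.5, 0.1, 1.0]
gripper_width: 0.0107
```

The tip projection matches the picture, so the stylus is upright in the grip and on the tool axis. Moving above the aperture.

Call:
move_arm(increments=[{"rx": 0,"ry": 0,"dz": 0,"dx": 10,"dy": -20,"rz": 0,"jaw": 0.0},{"rx": 0,"ry": 0,"dz": 0,"dx": 25,"dy": -15,"rz": 0,"jaw": 0.0},{"rx": 0,"ry": 0,"dz": 0,"dx": 25,"dy": -8,"rz": 0,"jaw": 0.0},{"rx": 0,"ry": 0,"dz": -10,"dx": 25,"dy": 0,"rz": 0,"jaw": 0.0},{"rx": 0,"ry": 0,"dz": -20,"dx": 10,"dy": 0,"rz": 0,"jaw": 0.0},{"rx": 0,"ry": 0,"dz": -20,"dx": 0,"dy": 0,"rz": 0,"jaw": 0.0},{"rx": 0,"ry": 0,"dz": -5,"dx": 0,"dy": 0,"rz": 0,"jaw": 0.0},{"rx": 0,"ry": 0,"dz": 0,"dx": 0,"dy": 0,"rz": 0,"jaw": 0.0}])

```text
t: 16.6
eef_pos: [0.5421, -0.0621, 0.1704]
tcp_rot: [[-0.004, 0.799, -0.602], [0.003, -0.602, -0.799], [-1.0, -0.005, 0.0]]
ft_force: [-0.1, 1.2, -0.4]
gripper_width: 0.011
```

```bash
python3 - <<'E'
from plant import robot
q=robot.sense();print(q['eef_pos'],q['ft_force'],q['tcp_rot'].round(4))
E
```

```text
[ 0.5420757  -0.0621232   0.17037417] [-0.12298086  1.16744749 -0.43981965] [[-4.200e-03  7.985e-01 -6.020e-01]
 [ 2.800e-03 -6.019e-01 -7.985e-01]
 [-1.000e+00 -5.000e-03  3.000e-04]]
```

Call:
move_arm(increments=[{"rx": -0.003,"ry": -0.004,"dz": 0,"dx": 6,"dy": -7,"rz": 0,"jaw": 0.0},{"rx": 0,"ry": 0,"dz": 0,"dx": 0,"dy": 0,"rz": 0,"jaw": 0.0},{"rx": 0,"ry": 0,"dz": -6,"dx": 0,"dy": 0,"rz": 0,"jaw": 0.0},{"rx": 0,"ry": 0,"dz": -6,"dx": 0,"dy": 0,"rz": 0,"jaw": 0.0},{"rx": 0,"ry": 0,"dz": -5,"dx": 0,"dy": 0,"rz": 0,"jaw": 0.0},{"rx": 0,"ry": 0,"dz": -2,"dx": 0,"dy": 0,"rz": 0,"jaw": 0.0},{"rx": 0,"ry": 0,"dz": 0,"dx": 0,"dy": 0,"rz": 0,"jaw": 0.0},{"rx": 0,"ry": 0,"dz": 0,"dx": 0,"dy": 0,"rz": 0,"jaw": 0.0}])

```text
t: 17.6
eef_pos: [0.5493, -0.0699, 0.152]
tcp_rot: [[0.003, 0.799, -0.602], [-0.002, -0.602, -0.799], [-1.0, 0.003, -0.0]]
ft_force: [1.1, -0.7, -0.3]
gripper_width: 0.0108
```

```bash
python3 - <<'E'
from h import *
s=grab('side','8')
from plant import robot
q=robot.sense();print(q['eef_pos'],q['ft_force'],q['tcp_rot'].round(4))
tip=q['eef_pos']+.0817*q['tcp_rot'][:,0]; print('tip',tip)
A=[.5477,-.0688,.0555]; print('px tip',proj(s,tip),'aper',proj(s,A),proj(s,q['eef_pos']+.0317*q['tcp_rot'][:,0]))
crop(s,290,140,350,200,10,'s8.png')
E
```

```text
[ 0.54933539 -0.06985977  0.15203103] [-0.12160222 -0.24016904  0.07945673] [[ 2.900e-03  7.988e-01 -6.016e-01]
 [-1.500e-03 -6.016e-01 -7.988e-01]
 [-1.000e+00  3.200e-03 -5.000e-04]]
tip [ 0.54956944 -0.06998399  0.07033146]
px tip [[320.49223244 190.64331657]] aper [[320.97688516 194.76299282]] [[320.27117056 177.52059934]]
```

View pics/s8.png

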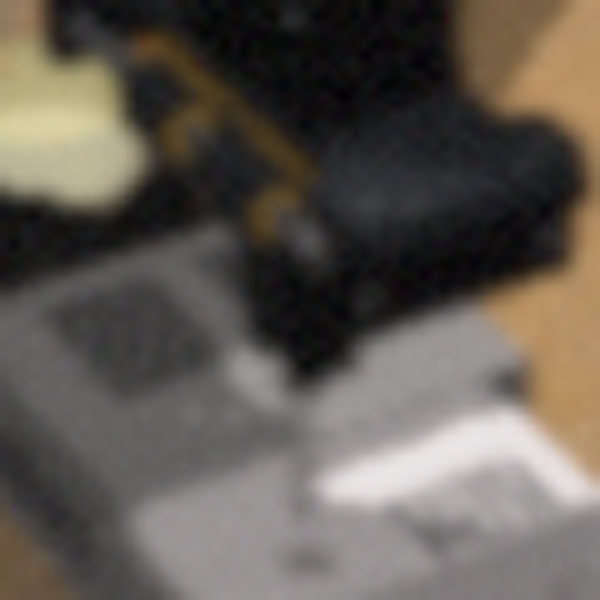

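In the side view, the tip at ≈(319.6,190.7) and the hole at ≈(320.3,195.2) are offset from their predictions by the same small amount, so the aperture estimate holds. I'll shift the tip 2 mm onto the axis and enter slowly.

Call:
move_arm(increments=[{"rx": 0,"ry": 0,"dz": 0,"dx": -1.9,"dy": 1.2,"rz": 0,"jaw": 0.0},{"rx": 0,"ry": 0,"dz": 0,"dx": 0,"dy": 0,"rz": 0,"jaw": 0.0},{"rx": 0,"ry": 0,"dz": -3,"dx": 0,"dy": 0,"rz": 0,"jaw": 0.0},{"rx": 0,"ry": 0,"dz": -3,"dx": 0,"dy": 0,"rz": 0,"jaw": 0.0},{"rx": 0,"ry": 0,"dz": -3,"dx": 0,"dy": 0,"rz": 0,"jaw": 0.0},{"rx": 0,"ry": 0,"dz": -2,"dx": 0,"dy": 0,"rz": 0,"jaw": 0.0},{"rx": 0,"ry": 0,"dz": 0,"dx": 0,"dy": 0,"rz": 0,"jaw": 0.0},{"rx": 0,"ry": 0,"dz": 0,"dx": 0,"dy": 0,"rz": 0,"jaw": 0.0}])

```text
t: 18.65
eef_pos: [0.5473, -0.0686, 0.1403]
tcp_rot: [[0.003, 0.799, -0.602], [-0.002, -0.602, -0.799], [-1.0, 0.003, -0.001]]
ft_force: [-0.1, -0.4, -0.6]
gripper_width: 0.0111
```

```bash
python3 - <<'E'
from h import *
s=grab('side','9')
from plant import robot
q=robot.sense();print(q['eef_pos'],q['ft_force'],q['tcp_rot'].round(4))
tip=q['eef_pos']+.0817*q['tcp_rot'][:,0]; print('tip',tip)
A=[.5477,-.0688,.0555]; print('px tip',proj(s,tip),'aper',proj(s,A))
crop(s,300,165,340,205,15,'s9.png')
E
```

```text
[ 0.54731556 -0.06859858  0.14029004] [-0.27853452 -0.02301068 -0.07591452] [[ 3.000e-03  7.987e-01 -6.017e-01]
 [-1.500e-03 -6.017e-01 -7.987e-01]
 [-1.000e+00  3.300e-03 -6.000e-04]]
tip [ 0.54755715 -0.06872337  0.05859049]
px tip [[320.99572029 194.00979623]] aper [[320.97688516 194.76299282]]
```

View pics/s9.png

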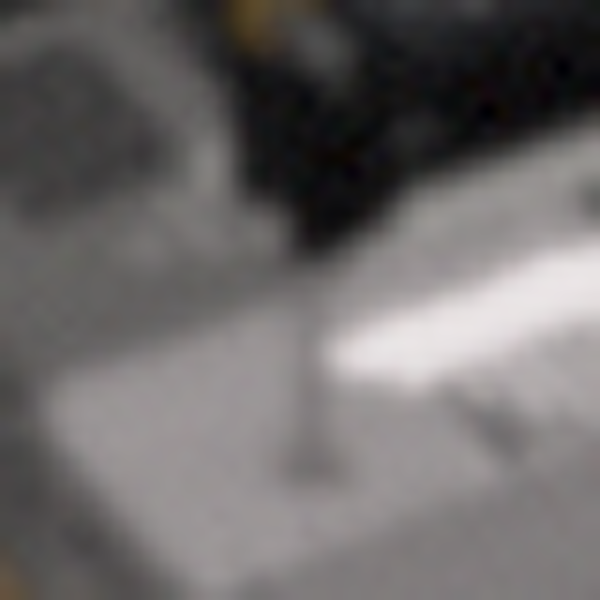

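The shank is now centred on the bush at ≈(320.5,196). Going down.

Call:
move_arm(increments=[{"rx": 0,"ry": 0,"dz": -2,"dx": 0,"dy": 0,"rz": 0,"jaw": 0.0},{"rx": 0,"ry": 0,"dz": -2,"dx": 0,"dy": 0,"rz": 0,"jaw": 0.0},{"rx": 0,"ry": 0,"dz": -2,"dx": 0,"dy": 0,"rz": 0,"jaw": 0.0},{"rx": 0,"ry": 0,"dz": -2,"dx": 0,"dy": 0,"rz": 0,"jaw": 0.0},{"rx": 0,"ry": 0,"dz": -2,"dx": 0,"dy": 0,"rz": 0,"jaw": 0.0},{"rx": 0,"ry": 0,"dz": -2,"dx": 0,"dy": 0,"rz": 0,"jaw": 0.0},{"rx": 0,"ry": 0,"dz": 0,"dx": 0,"dy": 0,"rz": 0,"jaw": 0.0},{"rx": 0,"ry": 0,"dz": 0,"dx": 0,"dy": 0,"rz": 0,"jaw": 0.0}])

```text
t: 19.7
eef_pos: [0.5473, -0.0686, 0.1275]
tcp_rot: [[0.003, 0.799, -0.602], [-0.002, -0.602, -0.799], [-1.0, 0.003, -0.001]]
ft_force: [-1.0, 0.0, 0.1]
gripper_width: 0.0109
```

The tip is at ~0.046, 10 mm inside the bore, with no force. Now the button, in 1 mm rows.

Call:
move_arm(increments=[{"rx": 0,"ry": 0,"dz": -1,"dx": 0,"dy": 0,"rz": 0,"jaw": 0.0},{"rx": 0,"ry": 0,"dz": -1,"dx": 0,"dy": 0,"rz": 0,"jaw": 0.0},{"rx": 0,"ry": 0,"dz": -1,"dx": 0,"dy": 0,"rz": 0,"jaw": 0.0},{"rx": 0,"ry": 0,"dz": -1,"dx": 0,"dy": 0,"rz": 0,"jaw": 0.0},{"rx": 0,"ry": 0,"dz": -1,"dx": 0,"dy": 0,"rz": 0,"jaw": 0.0},{"rx": 0,"ry": 0,"dz": -1,"dx": 0,"dy": 0,"rz": 0,"jaw": 0.0},{"rx": 0,"ry": 0,"dz": 0,"dx": 0,"dy": 0,"rz": 0,"jaw": 0.0},{"rx": 0,"ry": 0,"dz": 0,"dx": 0,"dy": 0,"rz": 0,"jaw": 0.0}])

```text
t: 20.7
eef_pos: [0.5476, -0.0686, 0.1217]
tcp_rot: [[0.004, 0.799, -0.602], [-0.002, -0.602, -0.799], [-1.0, 0.004, -0.001]]
ft_force: [-0.6, 0.2, 2.1]
gripper_width: 0.011
```

```bash
python3 - <<'E'
from plant import robot
q=robot.sense();print(q['t'],q['eef_pos'],q['ft_force'],q['tcp_rot'].round(4)[:,0])
E
```

```text
20.7 [ 0.54761178 -0.06862032  0.12173882] [-0.64689887  0.16260468  2.13938401] [ 0.0037 -0.0018 -1.    ]
```

Call:
move_arm(increments=[{"rx": 0,"ry": 0,"dz": -1,"dx": 0,"dy": 0,"rz": 0,"jaw": 0.0},{"rx": 0,"ry": 0,"dz": -1,"dx": 0,"dy": 0,"rz": 0,"jaw": 0.0},{"rx": 0,"ry": 0,"dz": -1,"dx": 0,"dy": 0,"rz": 0,"jaw": 0.0},{"rx": 0,"ry": 0,"dz": 0,"dx": 0,"dy": 0,"rz": 0,"jaw": 0.0},{"rx": 0,"ry": 0,"dz": 0,"dx": 0,"dy": 0,"rz": 0,"jaw": 0.0},{"rx": 0,"ry": 0,"dz": 0,"dx": 0,"dy": 0,"rz": 0,"jaw": 0.0},{"rx": 0,"ry": 0,"dz": 0,"dx": 0,"dy": 0,"rz": 0,"jaw": 0.0},{"rx": 0,"ry": 0,"dz": 0,"dx": 0,"dy": 0,"rz": 0,"jaw": 0.0}])

```text
t: 21.7
eef_pos: [0.5477, -0.0686, 0.1192]
tcp_rot: [[0.004, 0.799, -0.602], [-0.002, -0.602, -0.799], [-1.0, 0.004, -0.001]]
ft_force: [-1.7, -0.1, 4.5]
gripper_width: 0.0112
```

Call:
move_arm(increments=[{"rx": 0,"ry": 0,"dz": -0.6,"dx": 0,"dy": 0,"rz": 0,"jaw": 0.0},{"rx": 0,"ry": 0,"dz": -0.6,"dx": 0,"dy": 0,"rz": 0,"jaw": 0.0},{"rx": 0,"ry": 0,"dz": -0.6,"dx": 0,"dy": 0,"rz": 0,"jaw": 0.0},{"rx": 0,"ry": 0,"dz": -0.6,"dx": 0,"dy": 0,"rz": 0,"jaw": 0.0},{"rx": 0,"ry": 0,"dz": -0.6,"dx": 0,"dy": 0,"rz": 0,"jaw": 0.0},{"rx": 0,"ry": 0,"dz": -0.6,"dx": 0,"dy": 0,"rz": 0,"jaw": 0.0},{"rx": 0,"ry": 0,"dz": -0.6,"dx": 0,"dy": 0,"rz": 0,"jaw": 0.0},{"rx": 0,"ry": 0,"dz": -0.6,"dx": 0,"dy": 0,"rz": 0,"jaw": 0.0}])

```text
t: 22.7
eef_pos: [0.5488, -0.069, 0.1179]
tcp_rot: [[0.006, 0.798, -0.602], [-0.004, -0.602, -0.798], [-1.0, 0.008, -0.0]]
ft_force: [-3.0, -0.2, 10.4]
gripper_width: 0.0113
```

```bash
python3 - <<'E'
from plant import robot
q=robot.sense();print(q['t'],q['eef_pos'],q['ft_force'],q['tcp_rot'].round(4)[:,0])
E
```

```text
22.7 [ 0.54884638 -0.06901593  0.11793146] [-3.01910474 -0.15757268 10.35338822] [ 0.0064 -0.0044 -1.    ]
```

10.4 N at TCP z 0.1179, about 4 mm below first contact, which is past the 6 N full-travel force. I'll check that it holds steadily, and look.

```bash
python3 - <<'E'
from h import *
from plant import robot
for i in range(6):
    s=grab('side','10'); t=grab('top','10')
    q=robot.sense();print(round(q['t'],2),q['eef_pos'].round(4),q['ft_force'].round(1),q['gripper_width'])
crop(s,270,130,370,230,6,'s10.png')
E
```

```text
22.8 [ 0.5489 -0.0691  0.1179] [-3.5 -0.2 10.9] 0.01113688120066344
22.9 [ 0.5489 -0.069   0.1179] [-3.2 -1.1 11.6] 0.011078323728908967
23.0 [ 0.5489 -0.069   0.1179] [-3.5 -0.9 11.1] 0.011171083849597687
23.1 [ 0.5489 -0.0691  0.1179] [-3.9  0.  10.7] 0.011104867558720456
23.2 [ 0.5489 -0.069   0.1179] [-4.6  0.7  9.6] 0.0112119544895415
23.3 [ 0.5488 -0.0691  0.1179] [-4.1 -0.5 11.1] 0.01124769946683653
```

View pics/s10.png

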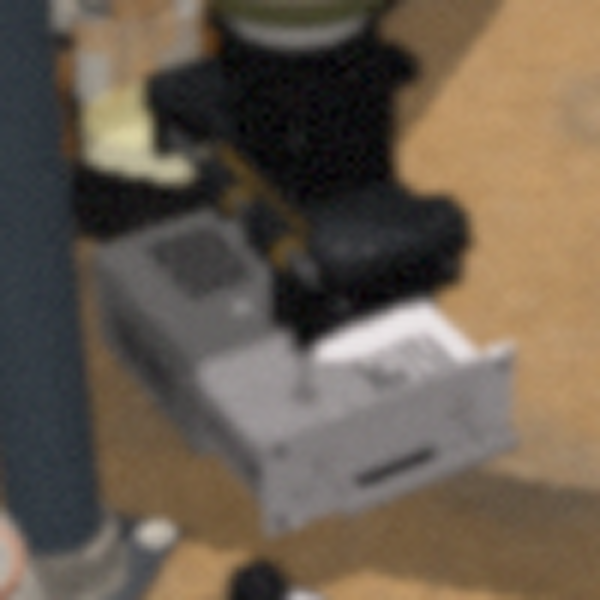

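View pics/top_10.png

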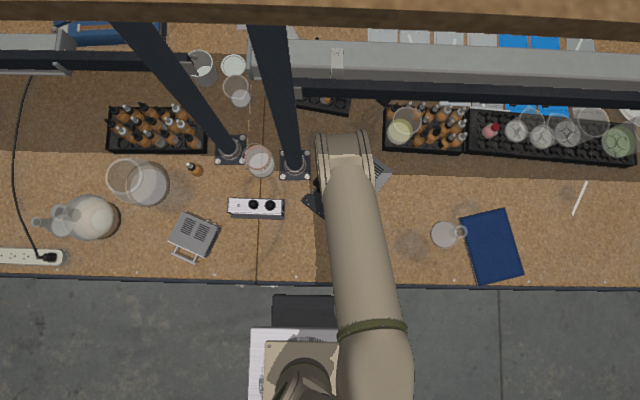

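The hold is steady at ~11 N, but I can't see the bar handle in this crop, and there is a side force of ~-4 N. I'll compare before and after for tray movement.

```bash
python3 - <<'E'
from h import *
a=load('side','7')['frame'][140:230,280:390,::-1];b=load('side','10')['frame'][140:230,280:390,::-1];c=load('side','8')['frame'][140:230,280:390,::-1]
im=np.vstack([cv2.resize(x,None,fx=6,fy=6,interpolation=cv2.INTER_CUBIC)[:540:1] for x in (b,)])
cv2.imwrite('pics/cmp10.png',np.clip(im.astype(float)*1.4,0,255))
im=np.hstack([cv2.resize(x,None,fx=3.6,fy=3.6,interpolation=cv2.INTER_CUBIC) for x in (a,c)])
cv2.imwrite('pics/cmp78.png',im)
s=load('side','10')
th=np.radians(-37.5);X=np.array([np.cos(th),np.sin(th),0]);Y=np.array([-np.sin(th),np.cos(th),0])
H=np.array([.4703,-.0448,.046]); print(proj(s,[H-.053*Y,H,H+.053*Y, H+.035*X+.075*Y+[0,0,.027],H+.035*X-.075*Y+[0,0,.027]]))
E
```

```text
[[356.41796388 201.95631476]
 [341.79650668 207.81264821]
 [326.62336033 213.88641695]
 [314.07124061 202.80672772]
 [356.32354197 186.69965316]][ WARN:0@0.548] global loadsave.cpp:1063 imwrite_ Unsupported depth image for selected encoder is fallbacked to CV_8U.
```

View pics/cmp10.png

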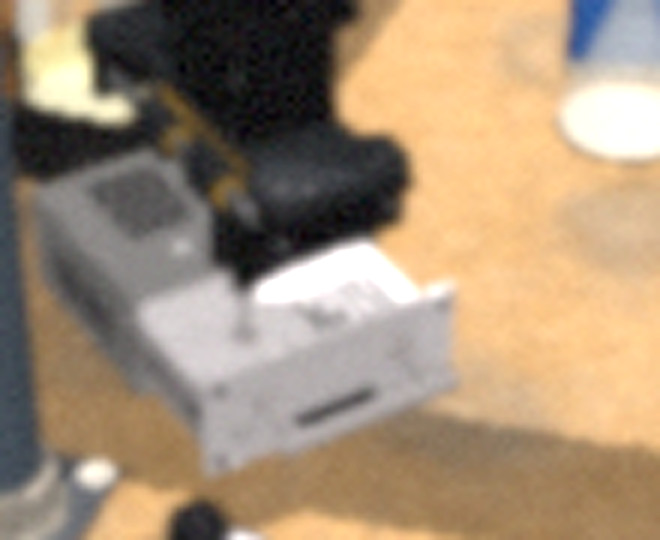

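View pics/cmp78.png

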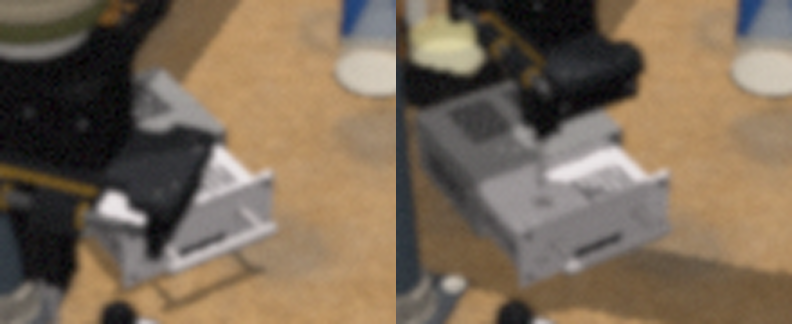

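```bash
python3 - <<'E'
from h import *
g=lambda n:cv2.cvtColor(load('side',n)['frame'],cv2.COLOR_RGB2GRAY).astype(np.float32)
a9,a8,b=g('9'),g('8'),g('10')
from plant import robot
fr=[cv2.cvtColor(robot.read_camera('side')['frame'],cv2.COLOR_RGB2GRAY).astype(np.float32) for _ in range(4)]
b=(b+sum(fr))/5
for (x0,y0,x1,y1) in((310,184,362,222),(312,196,350,222)):
    for a in (a8,a9): 
        A=a[y0:y1,x0:x1];
        r,_=cv2.findTransformECC(A,b[y0:y1,x0:x1],np.eye(2,3,dtype=np.float32),cv2.MOTION_TRANSLATION); 
        T=_[:,2]; print(T, r)
# static ref: hood left face
for a in (a8,a9):
    r,T=cv2.findTransformECC(a[165:200,284:302],b[165:200,284:302],np.eye(2,3,dtype=np.float32),cv2.MOTION_TRANSLATION);print('ref',T[:,2],r)
s=load('side','10');th=np.radians(-37.5);X=np.array([np.cos(th),np.sin(th),0])
H=np.array([.4703,-.0448,.06]);p=proj(s,[H,H+.001*X,H+.002*X]);print('px per mm closing',p[1]-p[0])
q=robot.sense();print(q['t'],q['eef_pos'],q['ft_force'],q['moment'])
E
```

```text
[0.522722   0.45421568] 0.9292818286738203
[0.48136914 0.38200703] 0.9014777844949792
[-0.46202692 -0.21362558] 0.8391304448278389
[-0.33243167 -0.23964763] 0.8483986633509026
ref [-0.02330497 -0.0136899 ] 0.9995970586104845
ref [ 0.01249117 -0.01788756] 0.9988858481667202
px per mm closing [-0.18090631 -0.18636675]
23.5 [ 0.54886445 -0.06908482  0.11794137] [-4.22619214  0.08402339 11.12486772] [-0.09192735  1.05093972  0.01107005]
```

The shadow confounds the image check, since 1 mm of closing is only 0.26 px. From the pose, the push-down let the tip drift ~1.9 mm toward logger +x, with a closing side force about equal to the tray friction. The tray could therefore have crept up to ~1 mm. I'll ease the tool back in the opening direction while keeping the push, so the tray sits on its stop.

Call:
move_arm(increments=[{"rx": 0,"ry": 0.001,"dz": -0.5,"dx": -0.6,"dy": 0.3,"rz": 0,"jaw": 0.0},{"rx": 0,"ry": 0.001,"dz": -0.5,"dx": -0.6,"dy": 0.3,"rz": 0,"jaw": 0.0},{"rx": 0,"ry": 0.001,"dz": -0.5,"dx": -0.6,"dy": 0.3,"rz": 0,"jaw": 0.0},{"rx": 0,"ry": 0.001,"dz": -0.5,"dx": -0.6,"dy": 0.3,"rz": 0,"jaw": 0.0},{"rx": 0,"ry": 0,"dz": -0.5,"dx": -0.5,"dy": 0.3,"rz": 0,"jaw": 0.0},{"rx": 0,"ry": 0,"dz": -0.5,"dx": -0.5,"dy": 0.3,"rz": 0,"jaw": 0.0},{"rx": 0,"ry": 0,"dz": -0.5,"dx": -0.5,"dy": 0.3,"rz": 0,"jaw": 0.0},{"rx": 0,"ry": 0,"dz": -0.5,"dx": -0.5,"dy": 0.3,"rz": 0,"jaw": 0.0}])

```text
t: 24.5
eef_pos: [0.5482, -0.0687, 0.1181]
tcp_rot: [[0.012, 0.797, -0.603], [-0.008, -0.603, -0.798], [-1.0, 0.014, -0.0]]
ft_force: [-1.4, -0.4, 7.8]
gripper_width: 0.0114
```

```bash
python3 - <<'E'
from plant import robot
q=robot.sense();print(q['t'],q['eef_pos'],q['ft_force'],q['tcp_rot'].round(4)[:,0],q['gripper_width'])
print('tip',q['eef_pos']+.0817*q['tcp_rot'][:,0])
E
```

```text
24.5 [ 0.54817155 -0.06869832  0.11809333] [-1.41975544 -0.3587521   7.77506015] [ 0.0116 -0.0084 -0.9999] 0.01143973681501954
tip [ 0.54911611 -0.06938068  0.03640164]
```

Call:
move_arm(increments=[{"rx": 0.003,"ry": 0.004,"dz": -0.7,"dx": -1.0,"dy": 0.7,"rz": 0,"jaw": 0.0},{"rx": 0.003,"ry": 0.004,"dz": -0.7,"dx": -1.0,"dy": 0.7,"rz": 0,"jaw": 0.0},{"rx": 0.003,"ry": 0.004,"dz": -0.7,"dx": -1.0,"dy": 0.7,"rz": 0,"jaw": 0.0},{"rx": 0.003,"ry": 0.004,"dz": -0.7,"dx": -1.0,"dy": 0.7,"rz": 0,"jaw": 0.0},{"rx": 0.003,"ry": 0.004,"dz": -0.7,"dx": -0.5,"dy": 0.4,"rz": 0,"jaw": 0.0},{"rx": 0.003,"ry": 0.004,"dz": -0.7,"dx": -0.5,"dy": 0.4,"rz": 0,"jaw": 0.0},{"rx": 0.003,"ry": 0.004,"dz": -0.7,"dx": -0.5,"dy": 0.4,"rz": 0,"jaw": 0.0},{"rx": 0.003,"ry": 0.004,"dz": -0.7,"dx": -0.5,"dy": 0.4,"rz": 0,"jaw": 0.0}])

```text
t: 25.5
eef_pos: [0.5493, -0.0699, 0.1181]
tcp_rot: [[-0.004, 0.795, -0.606], [0.008, -0.606, -0.795], [-1.0, -0.008, -0.004]]
ft_force: [-1.7, -1.1, 8.8]
gripper_width: 0.0113
```

```bash
python3 - <<'E'
from plant import robot
for i in range(3):
    robot.read_camera('side')
    q=robot.sense();print(q['t'],q['eef_pos'],q['ft_force'],q['tcp_rot'].round(4)[:,0],q['gripper_width'])
print('tip',q['eef_pos']+.0817*q['tcp_rot'][:,0])
E
```

```text
25.55 [ 0.54926916 -0.06992611  0.11803203] [-0.941787   -1.75412191  7.96815898] [-0.0038  0.0082 -1.    ] 0.011180124032640045
25.6 [ 0.5492823  -0.06988459  0.11804356] [-1.60433583 -1.3576738   8.77145575] [-0.0036  0.0082 -1.    ] 0.011139083082423767
25.65 [ 0.54933109 -0.06993637  0.11807665] [-1.54011103 -2.10161153  8.2877944 ] [-0.0034  0.008  -1.    ] 0.011180485846934226
tip [ 0.54904998 -0.06927991  0.03637977]
```

The tip is pinned on the button and pivots, so sideways nudges don't tell me where the tray is. A sounder fix is to lift the tip off the button while staying in the bore, pull the bore wall in the opening direction until the force shows the stop, then press again without drift.

Call:
move_arm(increments=[{"rx": 0,"ry": 0,"dz": 3,"dx": 0,"dy": 0,"rz": 0,"jaw": 0.0},{"rx": 0,"ry": 0,"dz": 3,"dx": 0,"dy": 0,"rz": 0,"jaw": 0.0},{"rx": -0.008,"ry": -0.004,"dz": 0,"dx": -0.5,"dy": 0.4,"rz": 0,"jaw": 0.0},{"rx": 0,"ry": 0,"dz": 0,"dx": 0,"dy": 0,"rz": 0,"jaw": 0.0},{"rx": 0,"ry": 0,"dz": 0,"dx": 0,"dy": 0,"rz": 0,"jaw": 0.0},{"rx": 0,"ry": 0,"dz": 0,"dx": 0,"dy": 0,"rz": 0,"jaw": 0.0},{"rx": 0,"ry": 0,"dz": 0,"dx": 0,"dy": 0,"rz": 0,"jaw": 0.0},{"rx": 0,"ry": 0,"dz": 0,"dx": 0,"dy": 0,"rz": 0,"jaw": 0.0}])

```text
t: 26.65
eef_pos: [0.5484, -0.0695, 0.1229]
tcp_rot: [[-0.0, 0.795, -0.606], [0.0, -0.606, -0.795], [-1.0, -0.0, -0.0]]
ft_force: [0.4, -0.1, 0.1]
gripper_width: 0.011
```

```bash
python3 - <<'E'
from plant import robot
q=robot.sense();print(q['t'],q['eef_pos'],q['ft_force'],q['tcp_rot'].round(4)[:,0],q['gripper_width'])
print('tip',q['eef_pos']+.0817*q['tcp_rot'][:,0])
E
```

```text
26.65 [ 0.54841881 -0.06950526  0.12292418] [ 0.36136733 -0.05266722  0.13062489] [-0.  0. -1.] 0.011039963255678974
tip [ 0.54841515 -0.06950187  0.04122418]
```

Call:
move_arm(increments=[{"rx": 0,"ry": 0,"dz": 0,"dx": -0.8,"dy": 0.6,"rz": 0,"jaw": 0.0},{"rx": 0,"ry": 0,"dz": 0,"dx": -0.8,"dy": 0.6,"rz": 0,"jaw": 0.0},{"rx": 0,"ry": 0,"dz": 0,"dx": -0.8,"dy": 0.6,"rz": 0,"jaw": 0.0},{"rx": 0,"ry": 0,"dz": 0,"dx": -0.8,"dy": 0.6,"rz": 0,"jaw": 0.0},{"rx": 0,"ry": 0,"dz": 0,"dx": -0.8,"dy": 0.6,"rz": 0,"jaw": 0.0},{"rx": 0,"ry": 0,"dz": 0,"dx": 0,"dy": 0,"rz": 0,"jaw": 0.0},{"rx": 0,"ry": 0,"dz": 0,"dx": 0,"dy": 0,"rz": 0,"jaw": 0.0},{"rx": 0,"ry": 0,"dz": 0,"dx": 0,"dy": 0,"rz": 0,"jaw": 0.0}])

```text
t: 27.65
eef_pos: [0.5447, -0.0669, 0.1231]
tcp_rot: [[0.001, 0.795, -0.607], [-0.001, -0.607, -0.795], [-1.0, 0.002, -0.0]]
ft_force: [1.4, -1.0, -1.6]
gripper_width: 0.0112
```

```bash
python3 - <<'E'
from plant import robot
q=robot.sense();print(q['t'],q['eef_pos'],q['ft_force'],q['tcp_rot'].round(4)[:,0],q['gripper_width'])
print('tip',q['eef_pos']+.0817*q['tcp_rot'][:,0])
E
```

```text
27.65 [ 0.54472469 -0.06690371  0.12310369] [ 1.42720951 -1.04090146 -1.57484812] [ 1.5e-03 -6.0e-04 -1.0e+00] 0.011158759381888556
tip [ 0.54484591 -0.066955    0.0414038 ]
```

Wall contact came at -3.4 mm from the estimated bore centre, where it should be with the tray fully out. A little more push will confirm the stop.

Call:
move_arm(increments=[{"rx": 0,"ry": 0,"dz": 0,"dx": -0.8,"dy": 0.6,"rz": 0,"jaw": 0.0},{"rx": 0,"ry": 0,"dz": 0,"dx": -0.8,"dy": 0.6,"rz": 0,"jaw": 0.0},{"rx": 0,"ry": 0,"dz": 0,"dx": -0.8,"dy": 0.6,"rz": 0,"jaw": 0.0},{"rx": 0,"ry": 0,"dz": 0,"dx": -0.8,"dy": 0.6,"rz": 0,"jaw": 0.0},{"rx": 0,"ry": 0,"dz": 0,"dx": -0.4,"dy": 0.3,"rz": 0,"jaw": 0.0},{"rx": 0,"ry": 0,"dz": 0,"dx": -0.4,"dy": 0.3,"rz": 0,"jaw": 0.0},{"rx": 0,"ry": 0,"dz": 0,"dx": -0.4,"dy": 0.3,"rz": 0,"jaw": 0.0},{"rx": 0,"ry": 0,"dz": 0,"dx": -0.4,"dy": 0.3,"rz": 0,"jaw": 0.0}])

```text
t: 28.65
eef_pos: [0.5429, -0.0661, 0.1238]
tcp_rot: [[0.01, 0.794, -0.608], [-0.004, -0.608, -0.794], [-1.0, 0.01, -0.003]]
ft_force: [4.1, -3.2, -4.2]
gripper_width: 0.0113
```

```bash
python3 - <<'E'
from plant import robot
q=robot.sense();print(q['t'],q['eef_pos'],q['ft_force'],q['tcp_rot'].round(4)[:,0],q['gripper_width'])
print('tip',q['eef_pos']+.0817*q['tcp_rot'][:,0])
E
```

```text
28.65 [ 0.54288545 -0.06610794  0.12379395] [ 4.12344736 -3.15584506 -4.18082593] [ 0.0098 -0.0039 -0.9999] 0.011292399853103104
tip [ 0.54368697 -0.0664292   0.04209851]
```

5.2 N along the slide, which is above the 3 N friction, and it stalled: the tray is on its stop. I'll recentre upright above the button.

Call:
move_arm(increments=[{"rx": 0.002,"ry": 0.005,"dz": 0,"dx": 2,"dy": -1.2,"rz": 0,"jaw": 0.0},{"rx": 0.002,"ry": 0.005,"dz": 0,"dx": 2,"dy": -1.2,"rz": 0,"jaw": 0.0},{"rx": 0,"ry": 0,"dz": 0,"dx": 0,"dy": 0,"rz": 0,"jaw": 0.0},{"rx": 0,"ry": 0,"dz": 0,"dx": 0,"dy": 0,"rz": 0,"jaw": 0.0},{"rx": 0,"ry": 0,"dz": 0,"dx": 0,"dy": 0,"rz": 0,"jaw": 0.0},{"rx": 0,"ry": 0,"dz": 0,"dx": 0,"dy": 0,"rz": 0,"jaw": 0.0},{"rx": 0,"ry": 0,"dz": 0,"dx": 0,"dy": 0,"rz": 0,"jaw": 0.0},{"rx": 0,"ry": 0,"dz": 0,"dx": 0,"dy": 0,"rz": 0,"jaw": 0.0}])

```text
t: 29.65
eef_pos: [0.5456, -0.0672, 0.1234]
tcp_rot: [[-0.005, 0.794, -0.608], [0.002, -0.608, -0.794], [-1.0, -0.005, 0.001]]
ft_force: [0.6, 0.5, -0.4]
gripper_width: 0.0112
```

```bash
python3 - <<'E'
from plant import robot
q=robot.sense();print(q['t'],q['eef_pos'],q['ft_force'],q['tcp_rot'].round(4)[:,0],q['gripper_width'])
print('tip',q['eef_pos']+.0817*q['tcp_rot'][:,0])
E
```

```text
29.65 [ 0.54555334 -0.06717939  0.12339416] [ 0.5757906   0.52382092 -0.4179608 ] [-0.0048  0.0019 -1.    ] 0.011191791501008934
tip [ 0.54516253 -0.06702383  0.04169524]
```

Call:
move_arm(increments=[{"rx": -0.002,"ry": -0.005,"dz": 0,"dx": 1.5,"dy": -1.2,"rz": 0,"jaw": 0.0},{"rx": 0,"ry": 0,"dz": 0,"dx": 0,"dy": 0,"rz": 0,"jaw": 0.0},{"rx": 0,"ry": 0,"dz": 0,"dx": 0,"dy": 0,"rz": 0,"jaw": 0.0},{"rx": 0,"ry": 0,"dz": -1.5,"dx": 0,"dy": 0,"rz": 0,"jaw": 0.0},{"rx": 0,"ry": 0,"dz": -1.5,"dx": 0,"dy": 0,"rz": 0,"jaw": 0.0},{"rx": 0,"ry": 0,"dz": -1,"dx": 0,"dy": 0,"rz": 0,"jaw": 0.0},{"rx": 0,"ry": 0,"dz": 0,"dx": 0,"dy": 0,"rz": 0,"jaw": 0.0},{"rx": 0,"ry": 0,"dz": 0,"dx": 0,"dy": 0,"rz": 0,"jaw": 0.0}])

```text
t: 30.65
eef_pos: [0.5475, -0.0685, 0.12]
tcp_rot: [[0.001, 0.794, -0.608], [-0.001, -0.608, -0.794], [-1.0, 0.002, -0.0]]
ft_force: [-1.6, 0.2, 3.2]
gripper_width: 0.0112
```

```bash
python3 - <<'E'
from plant import robot
q=robot.sense();print(q['t'],q['eef_pos'],q['ft_force'],q['tcp_rot'].round(4)[:,0],q['gripper_width'])
print('tip',q['eef_pos']+.0817*q['tcp_rot'][:,0])
E
```

```text
30.65 [ 0.54751546 -0.06852991  0.1200262 ] [-1.59922697  0.23218294  3.2404381 ] [ 1.4e-03 -7.0e-04 -1.0e+00] 0.011171659840676496
tip [ 0.54763131 -0.06858384  0.0383263 ]
```

Call:
move_arm(increments=[{"rx": 0,"ry": 0,"dz": 0,"dx": 0,"dy": 0,"rz": 0,"jaw": 0.0},{"rx": 0,"ry": 0,"dz": 0,"dx": 0,"dy": 0,"rz": 0,"jaw": 0.0},{"rx": 0,"ry": 0,"dz": 0,"dx": 0,"dy": 0,"rz": 0,"jaw": 0.0},{"rx": 0,"ry": 0,"dz": 0,"dx": 0,"dy": 0,"rz": 0,"jaw": 0.0},{"rx": 0,"ry": 0,"dz": 0,"dx": -0.1,"dy": 0,"rz": 0,"jaw": 0.0},{"rx": 0,"ry": 0,"dz": -0.8,"dx": -0.2,"dy": 0.1,"rz": 0,"jaw": 0.0},{"rx": 0,"ry": 0,"dz": -0.8,"dx": -0.2,"dy": 0.1,"rz": 0,"jaw": 0.0},{"rx": 0,"ry": 0,"dz": -1.5,"dx": -0.3,"dy": 0.2,"rz": 0,"jaw": 0.0}])

```text
t: 31.65
eef_pos: [0.5475, -0.0684, 0.1178]
tcp_rot: [[0.003, 0.794, -0.608], [-0.001, -0.608, -0.794], [-1.0, 0.003, -0.001]]
ft_force: [-2.8, -0.5, 14.7]
gripper_width: 0.0114
```

```bash
python3 - <<'E'
from plant import robot
for i in range(4):
    q=robot.sense();print(q['t'],q['eef_pos'],q['ft_force'],q['tcp_rot'].round(4)[:,0])
    robot.read_camera('side')
print('tip',q['eef_pos']+.0817*q['tcp_rot'][:,0])
E
```

```text
31.65 [ 0.54751486 -0.06835477  0.11780232] [-2.76985606 -0.53075599 14.72512649] [ 0.0034 -0.0013 -1.    ]
31.7 [ 0.54751838 -0.06833213  0.11789301] [-2.22185217 -0.29340008  9.88172897] [ 0.0034 -0.0014 -1.    ]
31.75 [ 0.54752163 -0.06835173  0.1179337 ] [-1.82498384  0.30332011 10.60628902] [ 0.0034 -0.0014 -1.    ]
31.8 [ 0.54749171 -0.06837172  0.11793843] [-2.03816733 -0.05063577  9.60827784] [ 0.0033 -0.0014 -1.    ]
tip [ 0.54776433 -0.06848598  0.03623897]
```

```bash
python3 - <<'E'
from h import *
from plant import robot
s=grab('side','11');q=robot.sense();print(q['t'],q['eef_pos'],q['ft_force'])
crop(s,220,120,420,270,4,'s11.png')
E
```

```text
31.9 [ 0.54754555 -0.06838185  0.1179659 ] [-1.70996232 -0.36463769 10.3346434 ]
```

View pics/s11.png

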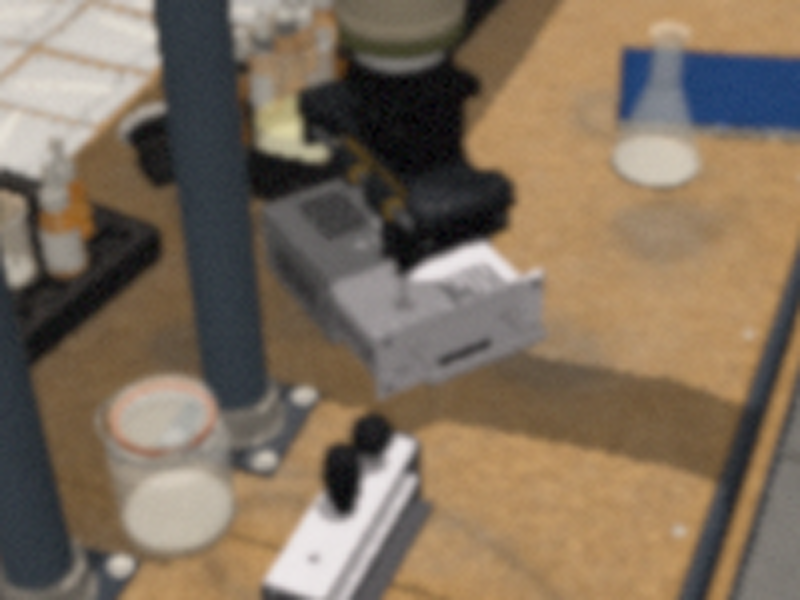

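The tray is out and the stylus is in the bore at crop (402,295). The other two tools are still in the stand, and the flask and jar are where they were. Push is steady at ~10 N. Handing in.

```bash
python3 - <<'E'
from plant import robot
print(robot.job_done()); q=robot.sense(); print(q['t'],q['eef_pos'],q['ft_force'],q['gripper_width'])
E
```

```text
the job is handed in; nothing more can be done
None
the job is handed in; nothing more can be done
```

I pulled the larger logger's tray out to its stop and took the slim stylus from the +y hole of the stand. I handed in with its tip holding the reset button down. The hand-in gave no verdict, and its last state reading came back empty.

**Final hold:** the push was steady at about 10 N, against the 6 N needed for full travel. The tip was about 4 mm below the button's up position, at roughly 0.0362 m against 0.0365 m expected. The stylus was gripped at 40 N and held without slipping. The clock stood at 31.9 s before hand-in.

**One correction:** during the first press the tip drifted about 1.6 mm sideways, and the closing force on the tray came close to its friction, so the tray may have crept slightly. I lifted the tip off the button, staying in the bore, and pushed the tray back out until it stalled at 5 N. I then pressed again without drift. This means the button was briefly pressed, released and pressed again before the final hold.

**What I could not confirm by camera:**
- **Tray position:** my image check for tray movement was inconclusive because shadows blurred it. That the tray is on its stop rests on force and position readings.
- **Bar handle:** it blended into the shadowed front panel in the last side views.

**Bystanders:** the other two tools, the flask and the jar looked unmoved in the last picture. The dropper bottle was last seen in place in the top view a few seconds earlier, after the first press.

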